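# Step the vial carousel back one notch for a rerun

## Robot

A 6-joint arm with a two-finger parallel gripper is mounted at the origin on the work surface. World frame = base frame: x ahead of the robot, y to its left, z up, the work surface at z = 0. Lengths are in m, angles in rad, forces in N, time in s.
With the tool pointing down it reaches from about 0.3 to 0.775 m from the base axis. Payload 14.6 kg.
Tool frame: the origin (TCP) lies at the very end of the fingers, on their centre line; the grasp point (between the pads) lies 19 mm behind it; z points along the fingers, y is the direction in which the jaws open and shut (so a half turn about z gives the same grasp; the last joint's range is limited). The gripper opens to 94 mm and grips with 3 to 60 N. Pads are 16 mm wide; open, the fingers measure 119 mm over their backs; the gripper's body (75 mm by 177 mm) begins 78 mm behind the grasp point.
Start: joints at [-1.265, 0.3, 1.521, -0, 1.321, -0.067], TCP at [0.2, -0.512, 0.205] pointing down, gripper open.
Joint ranges: [-3.03, 3.03], [-0.79, 2.21], [0.23, 2.52], [-1.04, 4.18], [0, 3.07], [-2.55, 2.55]. Speed limits (rad/s): [2.22, 2.22, 2.57, 3.14, 3.14, 3.14].

## Interface

Orientations are given as [roll, pitch, yaw] about the fixed x, y, z axes, in that order (R = Rz(yaw) Ry(pitch) Rx(roll)).
In Python, from station import ctrl, eyes gives the robot as it stands.
- The arm moves only by the tool jog_arm, never from a script. Its argument "moves" is a list of rows, each a list of 3 entries, a list of its own where there are three numbers: the shift along the world's x, y, z in mm, then the turn, a rotation vector about the world's x, y, z in units of 5 degrees (1.0 is 5 degrees), then the finger opening in mm, from 0 to 94. In form: [[[tx, ty, tz], [wx, wy, wz], jaw], ...]. A call has 1 to 5 rows; each row is the pose to reach, as a shift and turn from the pose commanded when the call began; what a row does not reach only later rows make up. A row lasts 1/12 s, in which the tool goes at most 41.7 mm and 7.16 degrees, less where a joint would pass 70% of its speed; a pose out of reach is approached as far as the arm can. A call with a gripper value outside its range is refused whole. The fingers move at their own pace and stop on an object; "squeeze" is the grip in N (left out, the last holds). Time passes only in rows, so rows that repeat a pose let the fingers close. It gives the time, the measured TCP pose, the force and the opening at its end, in the units of the state.
- ctrl.get_obs(): the state, without advancing time (a new reading comes with each control period).
- eyes.camera(name): name is "scene" or "side" or "wrist"; returns a dict with "frame" (480x640x3 uint8, red, green, blue), "vertical_fov" (degrees; the focal length in pixels is half the picture's height over the tangent of half this angle, whatever the lens; pixels are square), "cx", "cy" (the principal point, pixels), "k1" (the pictures are not rectified: a ray, as slopes to the right and down, at radius r is drawn at 1 + k1 r^2 times it, then the intrinsics apply), "eye" and "attitude" of the camera in the world; the wrist camera has in their place "hand_eye" (4x4, takes a point from camera to tool coordinates, whose origin is the TCP and whose axes are the flange's). Camera axes: x right, y down, z forward; pixel columns grow to the right and rows downward; lengths in m; the calibration is good to about 2 mm. A picture is of the moment at which its call begins: read the wrist's pose just before it. There is no depth.
- ctrl.hand_in(): hands the job in, once; it reports no verdict.
The state is a dict: "time_s": time; "qpos": joint angles; "joint_vel": joint speeds; "tau": joint torques, N m; "ee_pos": TCP position; "eef_rot": TCP orientation; "force": force on the tool from outside, world axes, zero at the start; "moment": the same for the moment, N m; "grip_width": finger opening in m.
Only numpy, scipy, OpenCV 4.12 (cv2) and the standard library are available. Lean on these libraries where they do the work, as an engineer would, in place of code of your own. Each camera call takes 0.05 s, during which the arm holds its last target.

## Task

The sample changer has stepped one place too far and the last vial has to be run again. With a fingertip, lift the ratchet pawl off the carousel and tip it right over so that it stays back on its stop, push the carousel backward (counter-clockwise seen from above) by one notch so that the vial that has just left the needle stands under it again, then tip the pawl down again so that it drops home into the notch. Everything is only pushed with the fingertips: do not grip, press on or lift the vials, and leave the other things on the bench where they are.

Things in the scene. Friction and masses are not known exactly. Their poses are not given: they have to be found in the camera images.
- changer: Sample changer fixed to the bench: a low cream plinth 310 (x) x 320 (y) x 42 mm high, a round horizontal carousel on top, the ratchet pawl on its +y side. Origin: on the carousel's axis at bench height; its x axis points from the key strip (edge nearest the robot) to the back, z up. Below, heights are above the bench and x, y are those of this frame.
- carousel (a joint): Turn of the carousel about the changer's vertical axis, rad: 0 at the start, growing counter-clockwise seen from above (backward). One notch of the 12 is pi/6 = 0.5236. Friction (about 0.12 N m) keeps it where it is left. With the pawl down the teeth stop it turning back after about 0.05 rad; forward (clockwise) they slip under the pawl.
- hub (a point): Centre of the carousel, at 94 mm height: a black hub of radius 17 mm, up to 107 mm, with a cross handle to push it by: four round black arms 10 mm thick at height 94 mm, at joint 0 along +x, +y, -x and -y, each ending in a ball of radius 7.5 mm centred 58 mm from the axis. The space between the arms is free down to the disc (58 mm; 68 mm within 26 mm of the axis).
- cross_end (a point): Centre of the end ball of the handle arm that points to -x at joint 0; height 94 mm, 58 mm from the axis. It turns with the carousel.
- rim (a point): Point on the carousel's rim, at -x at joint 0, height 58 mm, 122 mm from the axis. The carousel is an aluminium disc 244 mm across, its top at 58 mm, with 12 steel saw teeth on the rim (radius 105 to 121 mm) rising to 70 mm, and on radius 88 mm 12 white sockets 23 mm across, 82 mm high, 5 of them with vials whose caps reach 108 mm.
- pawl (a joint): Lift of the dark steel pawl (70 g), rad: 0 = down, nose behind a tooth (blocks turning back); 1.45 = tipped right over on its stop. Only its own weight works it: it balances near 0.8 rad, past which it falls over to the stop and stays there, and short of which it falls back down. Level pivot pin parallel to y; about 0.5 N on its thumb spur moves it.
- pawl_pivot (a point): Point of the pawl's pivot axis below the thumb spur, fixed at x -46, y 131, height 80 mm. The bracket cheek beside it (y 145 to 151) reaches 88 mm high; a stop post for the spur stands 42 mm towards -x of it, 82 mm high.
- spur_ball (a point): Centre of the ball (radius 8 mm) on the pawl's thumb spur, a rod 7 mm thick at y = 131 mm that stands up from the pivot, 42 mm to the ball's centre, leaning 10 degrees to +x at joint 0. Pushing it towards -x lifts the nose. With the pawl tipped over it lies nearly level towards -x.
- pawl_nose (a point): Lower front edge of the pawl's nose, 46 mm along the bar from the pivot axis and 17 mm below it at joint 0. The bar (9 mm wide, centred at y = 113 mm, 8 mm thick) points to +x at joint 0; tipped over it stands up, leaning 7 degrees to +x, its top at 126 mm, and pushing it towards +x there tips the pawl down again.
- needle (a point): Tip of the sampling needle, fixed, height 116 mm, 88 mm from the carousel's axis, midway between +x and -y. Its arm (171 to 185 mm high, 20 mm wide) runs outward to a column of radius 9 mm, 170 mm from the axis.
- vial0: Glass vial 16 mm in diameter, 50 mm tall with a white cap, 14 g, loose in a carousel socket; origin at the centre of its underside, z up. This is the last sample: one place clockwise from the needle at the start.
- vial1: The same kind of vial, under the needle at the start.
- vial2: The same kind of vial, one place counter-clockwise from the needle at the start.
- vial3: The same kind of vial, two places clockwise from the needle at the start.
- vial4: The same kind of vial, two places counter-clockwise from the needle at the start.
- brown_bottle: Loose brown glass bottle, 62 mm in diameter, 130 mm tall, to the left (+y) of the changer, not to be disturbed; origin under its centre.
- jar: Loose clear jar with a brown lid, 72 mm in diameter, 100 mm tall, to the right (-y) of the changer, not to be disturbed; origin under its centre.
- spare_vial: A sixth vial of the same kind, standing loose on the plinth (42 mm high) at its front right corner (-x, -y), not to be disturbed; origin under its centre.

How it is judged:
By the outcome, as a careful person would: the job done as asked, in the order asked, and still so for the second after the job is handed in, with the robot touching nothing.
It also fails if it takes over 61 s, if anything falls off the work surface, if the arm or the gripper's body presses on something with over 40 N, if the wrist force passes 120 N, or if a joint passes its speed limit or range.

## Working session

There is one attempt and no reset: what is moved stays moved. The work goes in short steps, Python scripts to look and compute and a tool call to move; the robot and the scene stay as the last step left them, time stands still between calls to the robot, and variables do not carry over. Pictures are saved under pics/ and viewed, and the job is handed in when it is done.

Besides the shell and the picture viewer there is one more tool, called as name(argument=value, ...), one argument or row to a line, values as JSON. jog_arm: Moves the arm, as the interface text tells. Its arguments: {"type":"object","properties":{"moves":{"type":"array","items":{"type":"array"}},"squeeze":{"type":"number"}},"required":["moves"]}

```bash
ls; mkdir -p pics; python3 - <<'E'
from station import ctrl, eyes
import cv2
print(ctrl.get_obs())
for n in ["scene","side","wrist"]:
    c=eyes.camera(n); cv2.imwrite(f"pics/{n}0.png",c["frame"][:,:,::-1]); print(n,{k:v for k,v in c.items() if k!="frame"})
E
```

```text
pics
{'time_s': 0.0, 'qpos': array([-1.26457502e+00,  3.00448348e-01,  1.52154724e+00,  1.40168192e-06,
        1.32067912e+00, -6.66295599e-02]), 'joint_vel': array([ 8.50344998e-05,  1.61323559e-03,  2.21124331e-03,  8.59109152e-05,
        4.26565904e-04, -4.16207390e-04]), 'tau': array([ 1.29954356e-04, -5.31808734e+01, -3.52736843e+01,  7.08307000e-02,
        2.43933045e-02, -8.85335999e-05]), 'ee_pos': array([ 0.20025863, -0.51198569,  0.20491312]), 'eef_rot': array([-3.14051309e+00, -7.33982127e-05,  3.72850478e-01]), 'force': array([-0.95703481, -0.19645674,  0.29008956]), 'moment': array([ 0.06123376, -0.05194634, -0.0043115 ]), 'grip_width': 0.09423250997352572}
scene {'vertical_fov': 56.355025573867074, 'cx': 309.9544628663111, 'cy': 238.23199012364591, 'k1': -0.021502557322000963, 'eye': array([ 1.21867378, -0.0713846 ,  0.56328622]), 'attitude': array([-2.16366324,  0.02320149,  1.45823548])}
side {'vertical_fov': 45.9377363950838, 'cx': 314.85322656133815, 'cy': 248.2001750706409, 'k1': -0.16784472677893153, 'eye': array([-0.0849721 ,  0.83998943,  0.70772392]), 'attitude': array([-2.08681042,  0.01962799, -2.52182072])}
wrist {'vertical_fov': 62.312538073865966, 'cx': 320.527065828078, 'cy': 245.61468749605635, 'k1': -0.033907281225752185, 'hand_eye': array([[-3.14458681e-04, -9.71417850e-01, -2.37375782e-01,
         6.82274468e-02],
       [ 9.99999868e-01, -2.08806743e-04, -4.70225064e-04,
         8.07179931e-04],
       [ 4.07219357e-04, -2.37375898e-01,  9.71417787e-01,
        -1.78654436e-01],
       [ 0.00000000e+00,  0.00000000e+00,  0.00000000e+00,
         1.00000000e+00]])}
```

View pics/scene0.png

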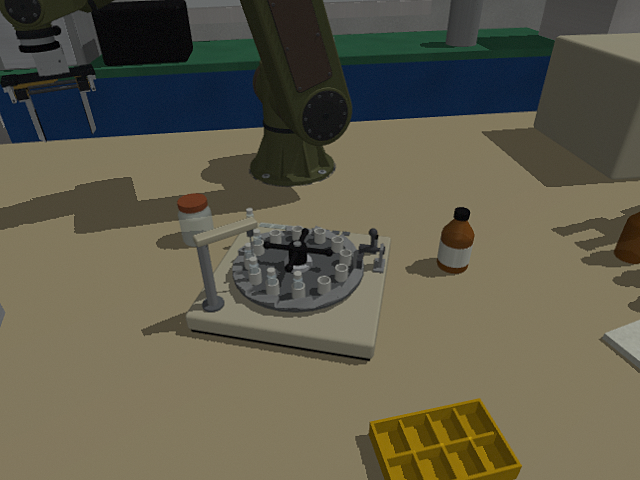

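View pics/side0.png

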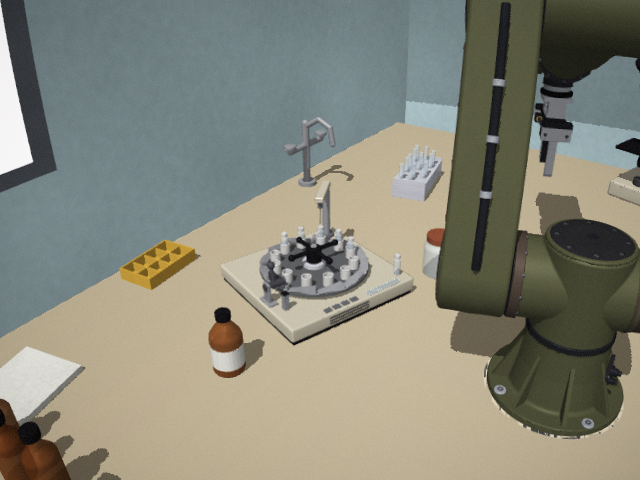

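View pics/wrist0.png

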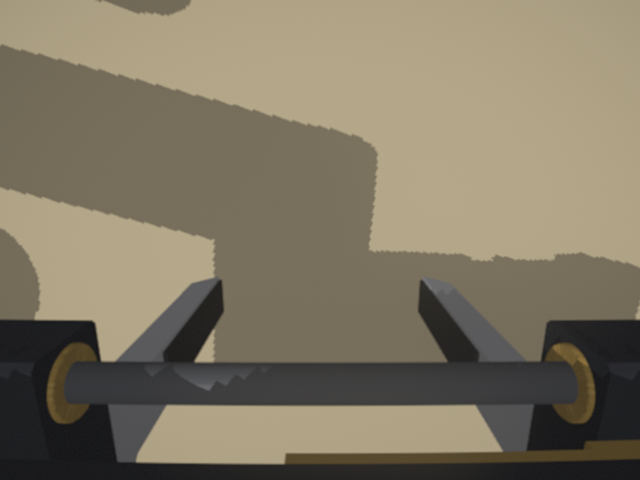

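The scene view shows the changer (disc centre near (298,265)), with the pawl at about (373,245). The jar, bottle and spare vial are visible too. In the side view the disc is near (314,265) and the pawl near (275,290). I'll zoom in on both.

```bash
cat > h.py <<'E'
import numpy as np, cv2
from scipy.spatial.transform import Rotation as R
from station import ctrl, eyes
def cam(n):
    o=ctrl.get_obs(); c=eyes.camera(n)
    if "hand_eye" in c:
        T=np.eye(4);T[:3,:3]=R.from_euler('xyz',o['eef_rot']).as_matrix();T[:3,3]=o['ee_pos']
        M=T@c['hand_eye'];c['Rm']=M[:3,:3];c['t']=M[:3,3]
    else:
        c['Rm']=R.from_euler('xyz',c['attitude']).as_matrix();c['t']=c['eye']
    c['f']=240/np.tan(np.radians(c['vertical_fov'])/2)
    return c
def ray(c,uv):
    d=(np.array(uv,float)-[c['cx'],c['cy']])/c['f']; s=d.copy()
    for _ in range(20): s=d/(1+c['k1']*(s@s))
    return c['t'],c['Rm']@np.array([s[0],s[1],1])
def onz(c,uv,z):
    t,d=ray(c,uv); return t+d*(z-t[2])/d[2]
def proj(c,P):
    p=c['Rm'].T@(np.array(P)-c['t']); s=p[:2]/p[2]; s=s*(1+c['k1']*(s@s)); return s*c['f']+[c['cx'],c['cy']]
def tri(ol):
    A=np.zeros((3,3));b=np.zeros(3)
    for c,uv in ol:
        t,d=ray(c,uv);d=d/np.linalg.norm(d);Pm=np.eye(3)-np.outer(d,d);A+=Pm;b+=Pm@t
    return np.linalg.solve(A,b)
def crop(c,x0,y0,w,h,s,name,gain=1.0):
    im=c['frame'][y0:y0+h,x0:x0+w,::-1]; im=cv2.resize(im,None,fx=s,fy=s,interpolation=cv2.INTER_CUBIC)
    cv2.imwrite(f'pics/{name}.png',cv2.convertScaleAbs(im,alpha=gain))
E
python3 - <<'E'
from h import *
crop(cam('scene'),180,180,220,180,3.5,'sceneZ',1.3)
crop(cam('side'),210,170,220,180,3.5,'sideZ',1.3)
E
```

```text
(no output)
```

View pics/sceneZ.png

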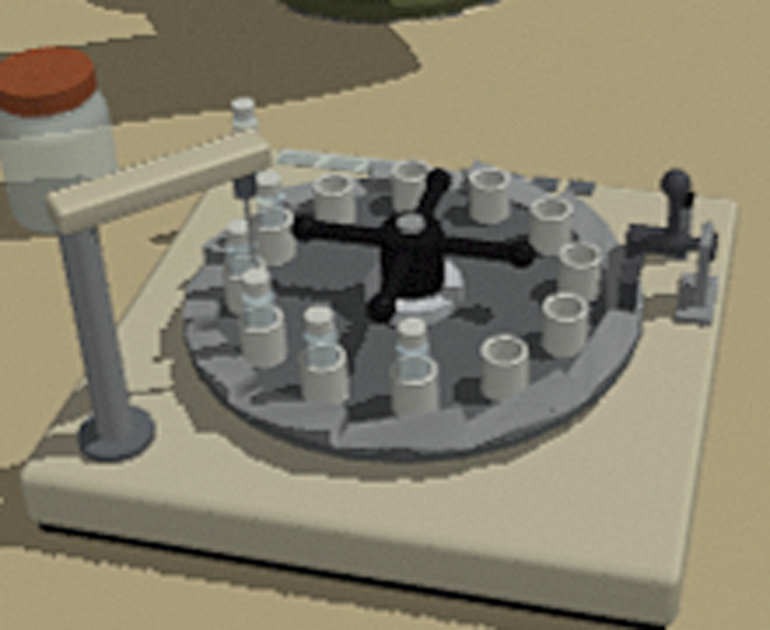

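View pics/sideZ.png

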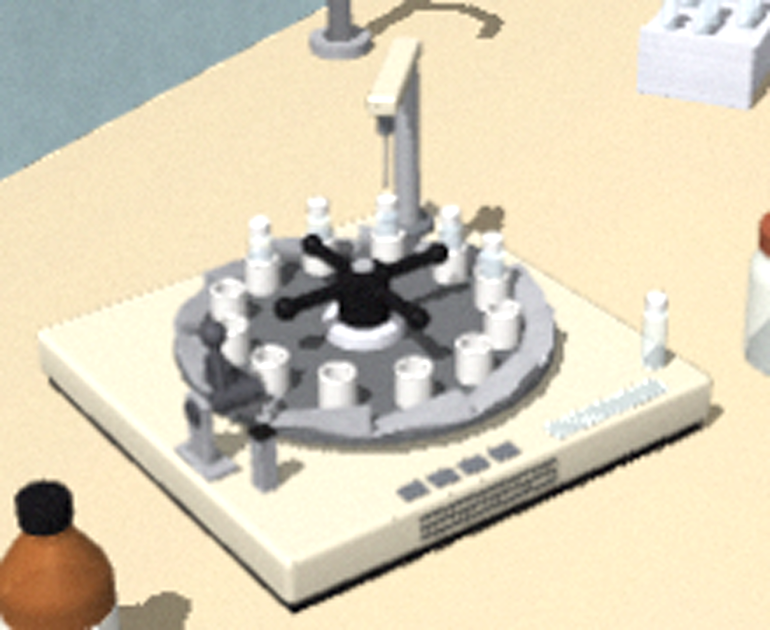

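```bash
cat > m.py <<'E'
from h import *
S=cam('scene');D=cam('side')
s=lambda x,y:(180+(x+.5)/3.5-.5,180+(y+.5)/3.5-.5)
d=lambda x,y:(210+(x+.5)/3.5-.5,170+(y+.5)/3.5-.5)
balls={'-x':((438,181),(416,317)),'+y':((523,251),(287,308)),'+x':((381,306),(312,244)),'-y':((303,226),(437,254))}
P={}
for k,(a,b) in balls.items():
    P[k]=tri([(S,s(*a)),(D,d(*b))]); print(k,P[k].round(4),onz(S,s(*a),.094).round(4)[:2],onz(D,d(*b),.094).round(4)[:2])
c=sum(P.values())/4; ax=P['+x']-P['-x']; ay=P['+y']-P['-y']
print('c',c.round(4),np.linalg.norm(ax),np.linalg.norm(ay),np.arctan2(ax[1],ax[0]),np.arctan2(-ay[0],ay[1]))
print('spur',tri([(S,s(676,183)),(D,d(213,332))]).round(4))
# plinth corners at top (approx)
for n,p in [('+x+y',(670,585)),('+x-y',(30,480))]: print(n,onz(S,s(*p),.042).round(4))
for n,p in [('-x+y',(290,565)),('-x-y',(708,380)),('+x+y',(40,338))]: print(n,onz(D,d(*p),.042).round(4))
yaw=(np.arctan2(ax[1],ax[0])+np.arctan2(-ay[0],ay[1]))/2
Rz=np.array([[np.cos(yaw),-np.sin(yaw)],[np.sin(yaw),np.cos(yaw)]])
e=np.array([*(c[:2]+Rz@[-.046+.042*np.sin(.1745),.131]),.08+.042*np.cos(.1745)]);print('spur pred',e.round(4))
print('spare', onz(D,d(653,362),.042))
b=cam('side');print('bottle',onz(D,(228,370),0.0), 'jar top',tri([(S,(193,202)),(D,(437,237))]))
E
python3 m.py
```

```text
-x [ 0.5002 -0.0104  0.0932] [ 0.5002 -0.0111] [ 0.4993 -0.0079]
+y [0.5716 0.0256 0.0934] [0.572  0.0253] [0.571  0.0269]
+x [ 0.6082 -0.0495  0.0933] [ 0.6077 -0.0503] [ 0.6072 -0.0467]
-y [ 0.5339 -0.0848  0.093 ] [ 0.5329 -0.0861] [ 0.5325 -0.0802]
c [ 0.5535 -0.0298  0.0932] 0.11481680055258969 0.11671737807338871 -0.3471673820362427 -0.32914467259550967
spur [0.5614 0.1066 0.1206]
+x+y [0.7568 0.0626 0.042 ]
+x-y [ 0.6519 -0.2242  0.042 ]
-x+y [0.4573 0.1758 0.042 ]
-x-y [ 0.3542 -0.1169  0.042 ]
+x+y [0.7375 0.0782 0.042 ]
spur pred [0.5604 0.1067 0.1214]
spare [ 0.39292647 -0.1165832   0.042     ]
bottle [0.51911105 0.29572097 0.        ] jar top [ 0.35269612 -0.23624189  0.09335612]
```

Both views agree: the centre is (0.5535, -0.0298), the yaw is -0.338, and the predicted spur ball position matches the triangulated one to 1 mm. Next I close the fingers and travel high to the +x side of the spur.

jog_arm(
  moves=[
    [[20,32,9],[0,0,1],0],
    [[40,64,18],[0,0,2],0],
    [[60,96,27],[0,0,3],0],
    [[80,128,36],[0,0,4],0],
    [[100,160,45],[0,0,5],0],
  ],
  squeeze=10,
)

```text
time_s: 0.82
ee_pos: [0.3008, -0.3506, 0.2509]
eef_rot: [3.141, 0.0, 0.813]
force: [1.0, -0.3, -0.9]
grip_width: 0.0638
```

jog_arm(
  moves=[
    [[20,32,0],[0,0,1],0],
    [[40,64,0],[0,0,2],0],
    [[60,96,0],[0,0,3],0],
    [[80,128,0],[0,0,4],0],
    [[100,160,0],[0,0,4.9],0],
  ],
)

```text
time_s: 1.23
ee_pos: [0.4009, -0.1905, 0.2507]
eef_rot: [3.141, 0.0, 1.241]
force: [-0.5, -1.2, 0.1]
grip_width: 0.0311
```

jog_arm(
  moves=[
    [[20,32,0],[0,0,0],0],
    [[40,64,0],[0,0,0],0],
    [[60,96,0],[0,0,0],0],
    [[80,128,0],[0,0,0],0],
    [[100,160,0],[0,0,0],0],
  ],
)

```text
time_s: 1.65
ee_pos: [0.501, -0.0303, 0.2506]
eef_rot: [3.141, -0.0, 1.237]
force: [0.2, -1.1, 0.1]
grip_width: 0.0006
```

jog_arm(
  moves=[
    [[20,30,0],[0,0,0],0],
    [[40,60,0],[0,0,0],0],
    [[60,90,0],[0,0,0],0],
    [[90,128,0],[0,0,0],0],
    [[90,128,0],[0,0,0],0],
  ],
)

```text
time_s: 2.07
ee_pos: [0.5921, 0.1001, 0.2494]
eef_rot: [-3.141, -0.0, 1.24]
force: [-0.8, -0.2, -0.7]
grip_width: 0.0003
```

jog_arm(
  moves=[
    [[0,0,-30],[0,0,0],0],
    [[0,0,-60],[0,0,0],0],
    [[0,0,-90],[0,0,0],0],
    [[0,0,-100],[0,0,0],0],
    [[0,0,-100],[0,0,0],0],
  ],
)

```text
time_s: 2.48
ee_pos: [0.5892, 0.0954, 0.1482]
eef_rot: [-3.138, 0.002, 1.237]
force: [-0.8, 0.4, 0.6]
grip_width: 0.0005
```

```bash
python3 - <<'E'
from h import *
a=cam('wrist');b=cam('side');c=cam('scene')
crop(a,0,0,640,480,1,'w1',1.3);crop(b,210,150,200,180,4,'d1',1.3);crop(c,250,130,180,150,4,'s1',1.3)
E
```

```text
(no output)
```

View pics/w1.png

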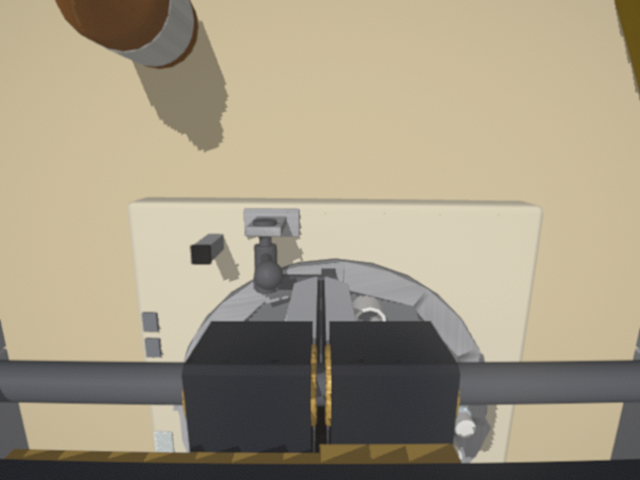

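View pics/d1.png

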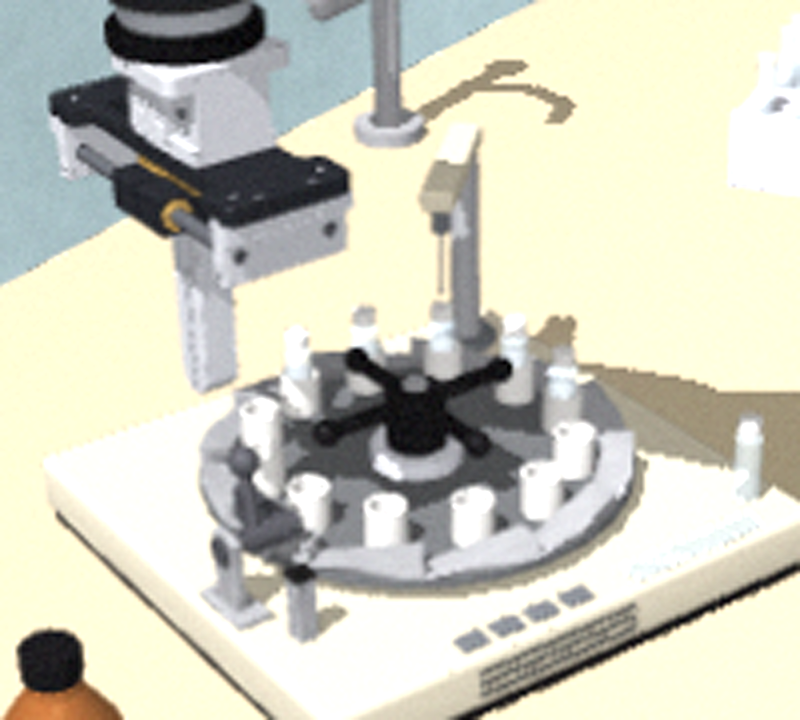

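View pics/s1.png

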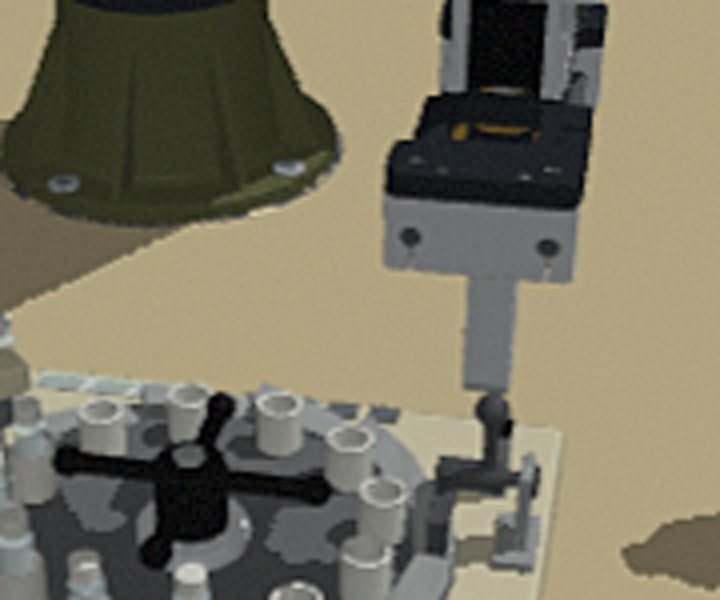

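The wrist view shows the spur ball at (267,275). The closed fingertips at about (320,280) stand on its +x side, clear of it. Checking the settled pose in local coordinates.

```bash
cat >> h.py <<'E'
C0=np.array([.5535,-.0298]);YAW=-.338
EX=np.array([np.cos(YAW),np.sin(YAW)]);EY=np.array([-EX[1],EX[0]])
def loc():
    o=ctrl.get_obs();p=o['ee_pos'];d=p[:2]-C0
    print(round(o['time_s'],2),'world',(p*1e3).round(1),'local',(1e3*np.array([d@EX,d@EY,p[2]])).round(1),o['eef_rot'].round(3),o['force'].round(1),round(o['grip_width'],4))
def sh(x,y,z):
    p=ctrl.get_obs()['ee_pos'];q=C0+EX*x/1e3+EY*y/1e3;print('shift',((np.r_[q,z/1e3]-p)*1e3).round(1))
E
python3 -c "
from h import *
loc();sh(-6,134,103);sh(-60,134,100)
o=ctrl.get_obs();print(o['qpos'],tri([(eyes and cam('scene'),(180+676/3.5,180+183/3.5)),(cam('wrist'),(267,275))]))"
```

```text
2.63 world [591.2  95.7 152.6] local [ -6.1 130.9 152.6] [ 3.139e+00 -1.000e-03  1.237e+00] [ 0.5 -0.8  0.3] 0.0007
shift [  1.1   2.9 -49.6]
shift [-49.8  20.8 -52.6]
[ 9.93736435e-02  4.51501292e-01  1.43942675e+00 -3.07922981e-05
  1.24782229e+00  4.33627412e-01] [0.56379432 0.10574593 0.12204502]
```

jog_arm(
  moves=[
    [[1,3,-20],[0,0,0],0],
    [[1,3,-40],[0,0,0],0],
    [[1,3,-50],[0,0,0],0],
    [[1,3,-50],[0,0,0],0],
  ],
)

```text
time_s: 3.07
ee_pos: [0.5907, 0.0987, 0.0992]
eef_rot: [-3.139, 0.001, 1.237]
force: [1.1, 0.2, -0.6]
grip_width: 0.0008
```

jog_arm(
  moves=[
    [[-5,2,0],[0,0,0],0],
    [[-10,3,0],[0,0,0],0],
    [[-15,5,0],[0,0,0],0],
    [[-20,7,0],[0,0,0],0],
    [[-25,9,0],[0,0,0],0],
  ],
)

```text
time_s: 3.48
ee_pos: [0.5659, 0.108, 0.1012]
eef_rot: [3.141, -0.0, 1.237]
force: [0.2, 0.1, 0.1]
grip_width: 0.0002
```

jog_arm(
  moves=[
    [[-5,2,0],[0,0,0],0],
    [[-10,3,0],[0,0,0],0],
    [[-15,5,0],[0,0,0],0],
    [[-20,7,0],[0,0,0],0],
    [[-25,9,0],[0,0,0],0],
  ],
)

```text
time_s: 3.9
ee_pos: [0.5408, 0.117, 0.1004]
eef_rot: [-3.142, -0.0, 1.237]
force: [-0.2, 0.6, 0.0]
grip_width: 0.0007
```

```bash
python3 - <<'E'
from h import *
loc()
a=cam('wrist');b=cam('side');
crop(a,100,100,400,300,2,'w2',1.3);crop(b,210,150,200,180,4,'d2',1.3)
E
```

```text
3.9 world [540.8 117.  100.4] local [-60.7 134.2 100.4] [-3.142 -0.     1.237] [-0.2  0.6  0. ] 0.0007
```

View pics/w2.png

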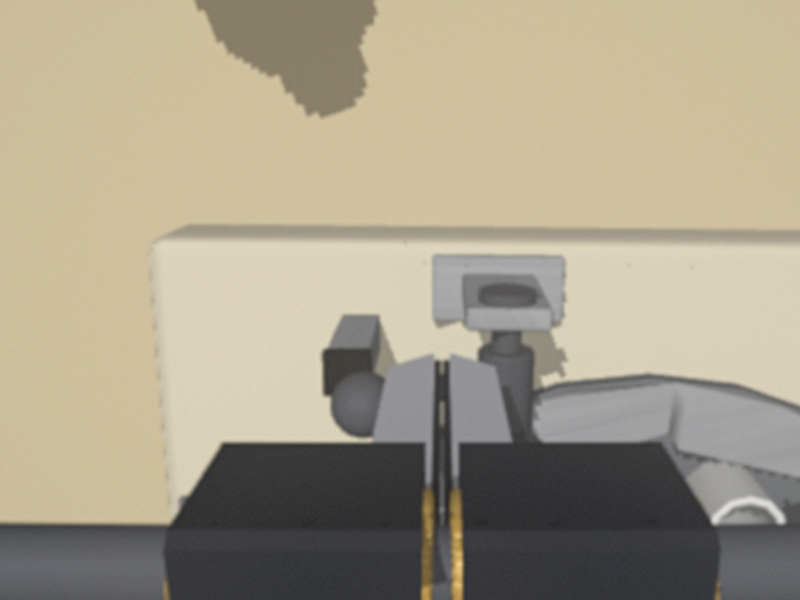

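View pics/d2.png

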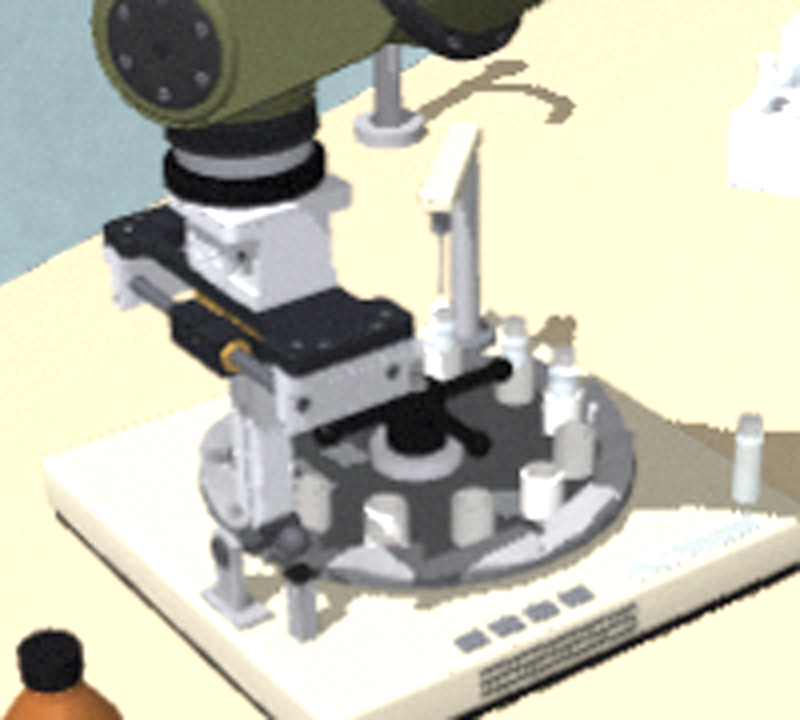

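jog_arm(
  moves=[
    [[5,-2,20],[0,0,0],0],
    [[5,-2,40],[0,0,0],0],
    [[5,-2,60],[0,0,0],0],
    [[5,-2,65],[0,0,0],0],
  ],
)

```text
time_s: 4.33
ee_pos: [0.5475, 0.1149, 0.1684]
eef_rot: [3.138, -0.002, 1.237]
force: [0.4, 0.2, 0.5]
grip_width: 0.0005
```

```bash
python3 - <<'E'
from h import *
loc();sh(22,49,150)
a=cam('wrist');c=cam('scene')
crop(a,100,100,400,300,2,'w3',1.3);crop(c,250,130,180,150,4,'s3',1.3)
E
```

```text
4.33 world [547.5 114.9 168.4] local [-53.7 134.5 168.4] [ 3.138e+00 -2.000e-03  1.237e+00] [0.4 0.2 0.5] 0.0005
shift [  43.  -105.8  -18.4]
```

View pics/w3.png

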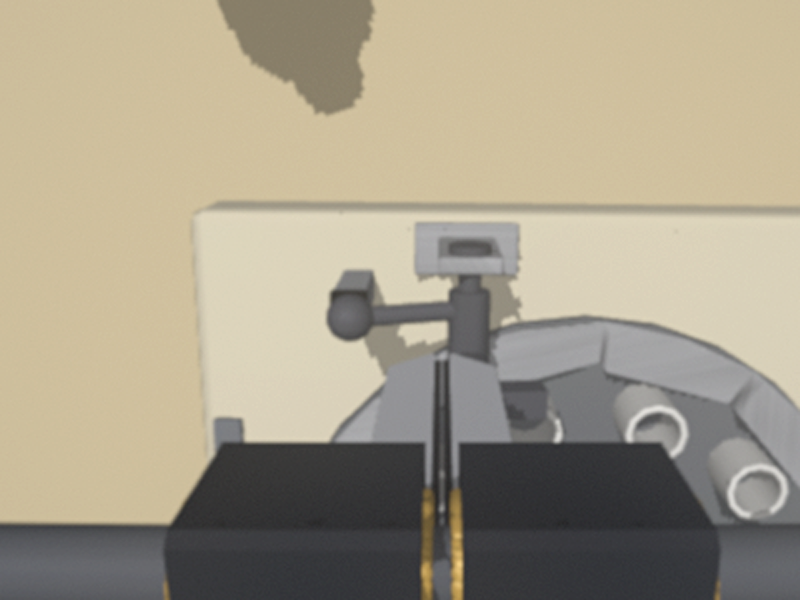

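View pics/s3.png

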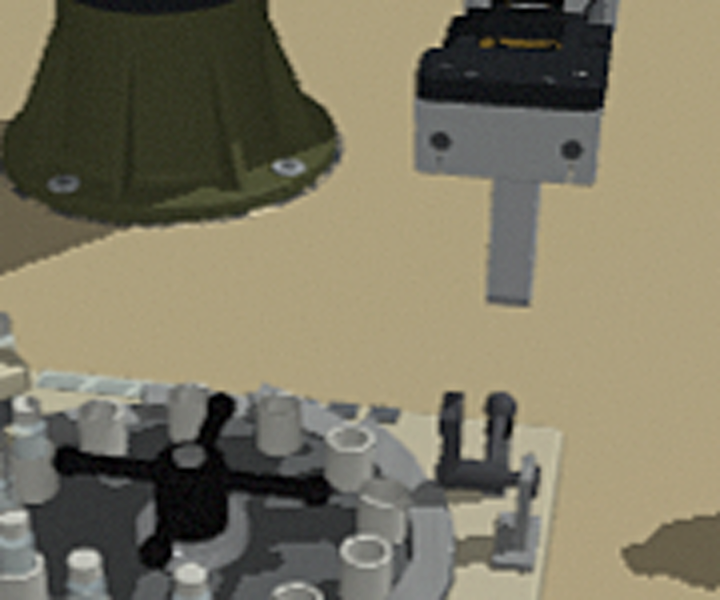

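The pawl is lying back: the ball at (350,315) rests against the stop post and the bar stands up. Now I move to the free space on the +x side of the +y handle arm.

jog_arm(
  moves=[
    [[12,-30,0],[0,0,0],0],
    [[24,-60,0],[0,0,0],0],
    [[34,-90,0],[0,0,0],0],
    [[44,-115,0],[0,0,0],0],
    [[44,-115,0],[0,0,0],0],
  ],
)

```text
time_s: 4.85
ee_pos: [0.5908, -0.0042, 0.1634]
eef_rot: [-3.14, 0.001, 1.233]
force: [-0.6, -1.0, -0.2]
grip_width: 0.0006
```

jog_arm(
  moves=[
    [[0,0,-20],[0,0,0],0],
    [[0,0,-40],[0,0,0],0],
    [[0,0,-40],[0,0,0],0],
  ],
)

```text
time_s: 5.1
ee_pos: [0.588, 0.0, 0.1203]
eef_rot: [-3.134, 0.002, 1.237]
force: [-0.4, 0.8, -0.5]
grip_width: 0.0005
```

```bash
python3 - <<'E'
from h import *
loc();sh(25,40,87)
a=cam('wrist');c=cam('scene');b=cam('side')
crop(a,100,100,400,300,2,'w4',1.3);crop(c,230,130,180,150,4,'s4',1.3);crop(b,210,150,200,180,4,'d4',1.3)
E
```

```text
5.1 world [588.    0.  120.3] local [ 22.7  39.6 120.3] [-3.134e+00  2.000e-03  1.237e+00] [-0.4  0.8 -0.5] 0.0005
shift [  2.3  -0.4 -33.3]
```

View pics/d4.png

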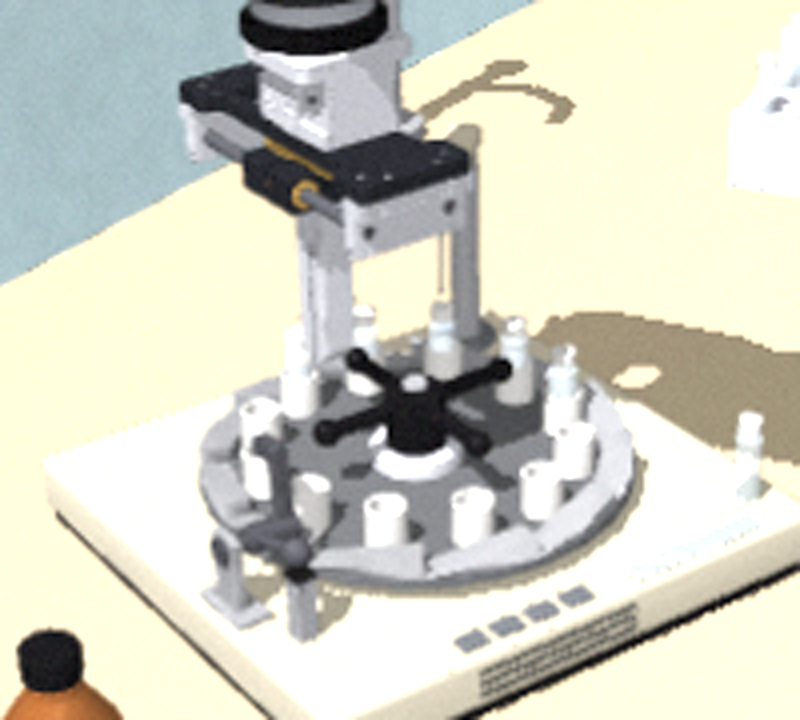

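View pics/s4.png

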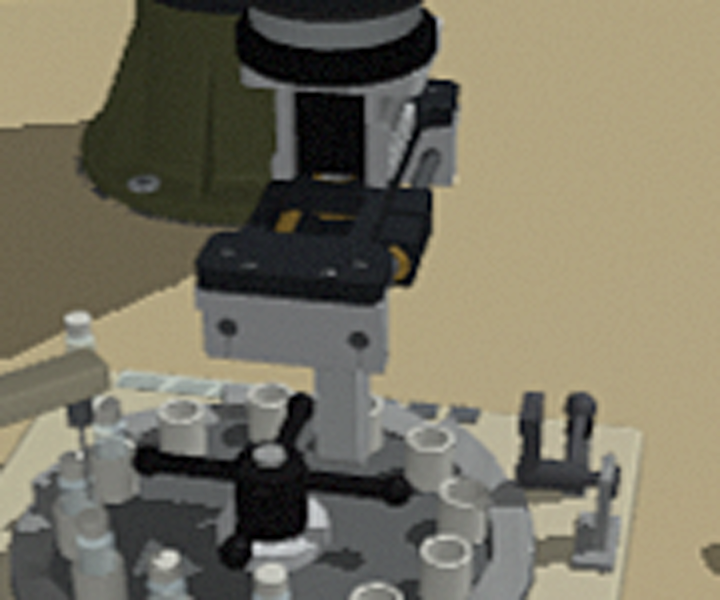

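jog_arm(
  moves=[
    [[0.5,0,-20],[0,0,0],0],
    [[0.5,0,-38],[0,0,0],0],
    [[0.5,0,-38],[0,0,0],0],
    [[0.5,0,-38],[0,0,0],0],
  ],
)

```text
time_s: 5.58
ee_pos: [0.5909, -0.0001, 0.0881]
eef_rot: [-3.141, 0.0, 1.237]
force: [-0.3, 0.2, -0.5]
grip_width: 0.0003
```

```bash
python3 - <<'E'
from h import *
loc()
W=lambda x,y:C0+EX*x/1e3+EY*y/1e3
p0=np.array([.5905,.0])
for ph in range(0,33,3):
    a=np.radians(ph);x,y=17.5*np.cos(a)-40*np.sin(a),17.5*np.sin(a)+40*np.cos(a)
    print(ph,ph/5,((W(x,y)-p0)*1e3).round(1))
E
```

```text
5.58 world [ 5.909e+02 -1.000e-01  8.810e+01] local [25.4 40.5 88.1] [-3.141  0.     1.237] [-0.3  0.2 -0.5] 0.0003
0 0.0 [-7.2  2.1]
3 0.6 [-8.9  3.6]
6 1.2 [-10.7   5.1]
9 1.8 [-12.6   6.4]
12 2.4 [-14.5   7.6]
15 3.0 [-16.5   8.8]
18 3.6 [-18.6   9.8]
21 4.2 [-20.6  10.7]
24 4.8 [-22.8  11.5]
27 5.4 [-25.   12.2]
30 6.0 [-27.2  12.7]
```

jog_arm(
  moves=[
    [[-4,1,0],[0,0,0],0],
    [[-7,2,0],[0,0,0],0],
    [[-9,3.5,0],[0,0,0.6],0],
    [[-10.5,5,0],[0,0,1.2],0],
    [[-12.5,6.5,0],[0,0,1.8],0],
  ],
)

```text
time_s: 6.0
ee_pos: [0.5789, 0.0062, 0.089]
eef_rot: [3.138, 0.0, 1.396]
force: [2.7, -1.8, 0.2]
grip_width: 0.0005
```

jog_arm(
  moves=[
    [[-2,1,0],[0,0,0.6],0],
    [[-4,2.3,0],[0,0,1.2],0],
    [[-6,3.3,0],[0,0,1.8],0],
    [[-8,4.2,0],[0,0,2.4],0],
    [[-8,4.2,0],[0,0,2.4],0],
  ],
)

```text
time_s: 6.42
ee_pos: [0.5706, 0.0106, 0.0889]
eef_rot: [3.139, 0.0, 1.606]
force: [0.5, -0.4, 3.5]
grip_width: 0.0005
```

```bash
python3 - <<'E'
from h import *
loc()
a=cam('wrist');c=cam('scene');b=cam('side')
crop(a,0,0,640,480,1.2,'w5',1.3);crop(c,230,190,150,120,5,'s5',1.3);crop(b,250,210,140,110,5,'d5',1.0)
E
```

```text
6.42 world [570.6  10.6  88.9] local [ 2.7 43.8 88.9] [3.139 0.    1.606] [ 0.5 -0.4  3.5] 0.0005
```

View pics/d5.png

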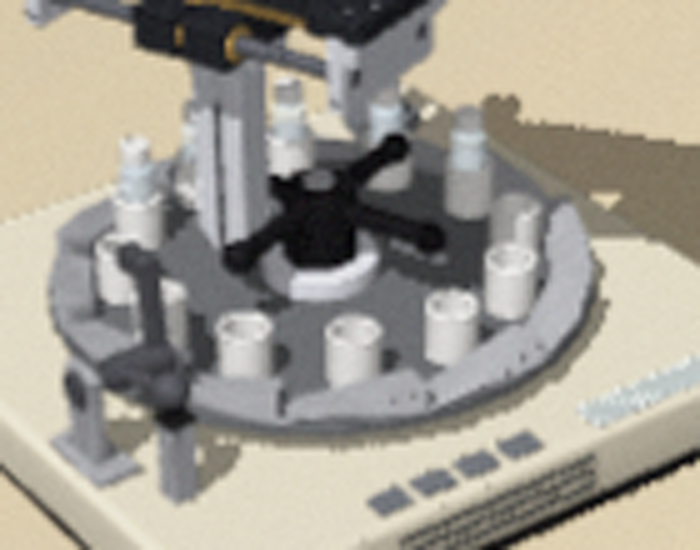

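View pics/s5.png

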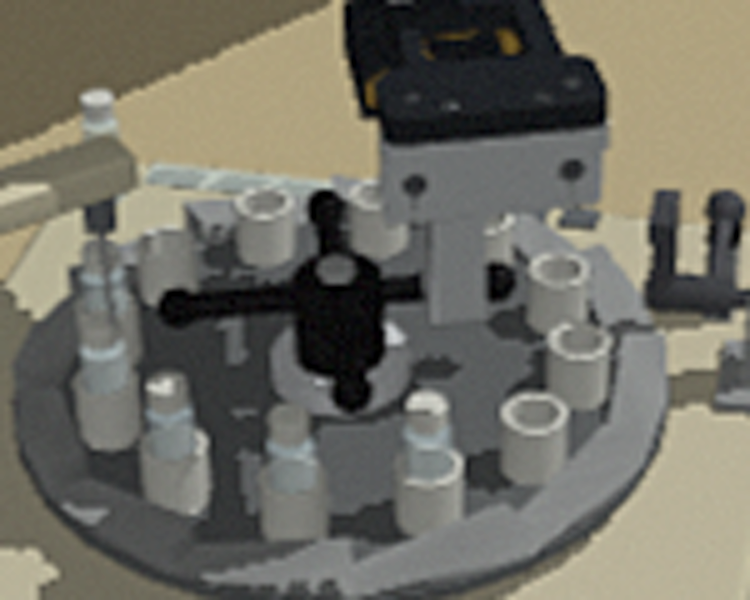

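View pics/w5.png

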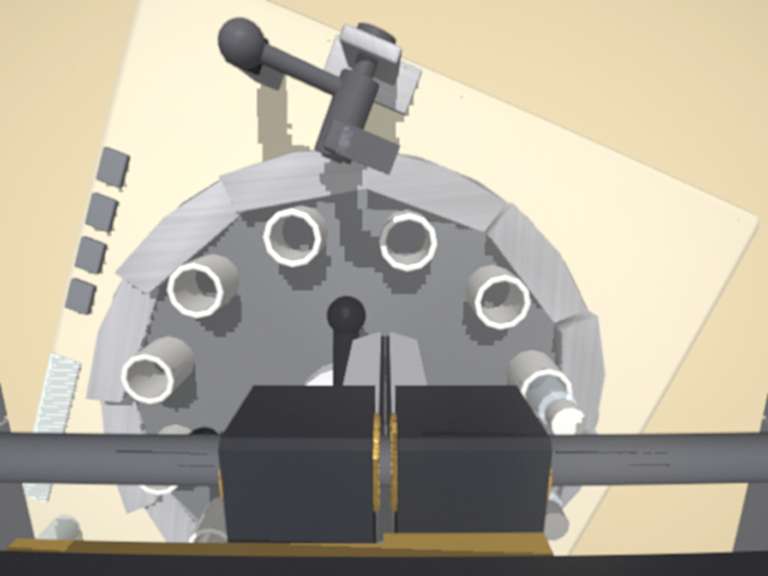

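```bash
cat > ang.py <<'E'
from h import *
import sys,json
# args: cam crop x0 y0 s, balls
def ang(c,x0,y0,s,balls):
    for k,(u,v) in balls.items():
        p=onz(c,(x0+(u+.5)/s-.5,y0+(v+.5)/s-.5),.094)[:2]-C0
        a=np.arctan2(p@EY,p@EX)-{'+x':0,'+y':np.pi/2,'-x':np.pi,'-y':-np.pi/2}[k]
        print(k,'r',round(np.hypot(*p)*1e3,1),'phi',round((a+np.pi)%(2*np.pi)-np.pi,3))
E
python3 - <<'E'
from ang import *
ang(cam('side'),250,210,5,{'-x':(430,238),'-y':(397,150),'+y':(240,258)})
ang(cam('scene'),230,190,5,{'-x':(325,208),'-y':(180,306),'+x':(352,390),'+y':(497,283)})
E
```

```text
-x r 59.8 phi 0.285
-y r 53.8 phi 0.265
+y r 61.5 phi 0.372
-x r 56.8 phi 0.35
-y r 58.1 phi 0.342
+x r 58.5 phi 0.319
+y r 57.4 phi 0.294
```

jog_arm(
  moves=[
    [[-2,0.8,0],[0,0,0.6],0],
    [[-4.2,1.4,0],[0,0,1.2],0],
    [[-6,1.8,0],[0,0,1.6],0],
    [[-7.4,2.1,0],[0,0,2.0],0],
    [[-7.4,2.1,0],[0,0,2.0],0],
  ],
)

```text
time_s: 7.08
ee_pos: [0.5633, 0.0127, 0.0882]
eef_rot: [3.14, 0.0, 1.779]
force: [1.6, -0.1, 5.0]
grip_width: 0.0003
```

```bash
python3 - <<'E'
from h import *
loc()
c=cam('scene');b=cam('side');a=cam('wrist')
crop(a,0,0,640,480,1.2,'w6',1.3)
crop(c,230,190,150,120,5,'s6',1.3);crop(b,250,210,140,110,5,'d6',1.0)
E
```

```text
7.08 world [563.3  12.7  88.2] local [-4.8 43.3 88.2] [3.14  0.    1.779] [ 1.6 -0.1  5. ] 0.0003
```

View pics/d6.png

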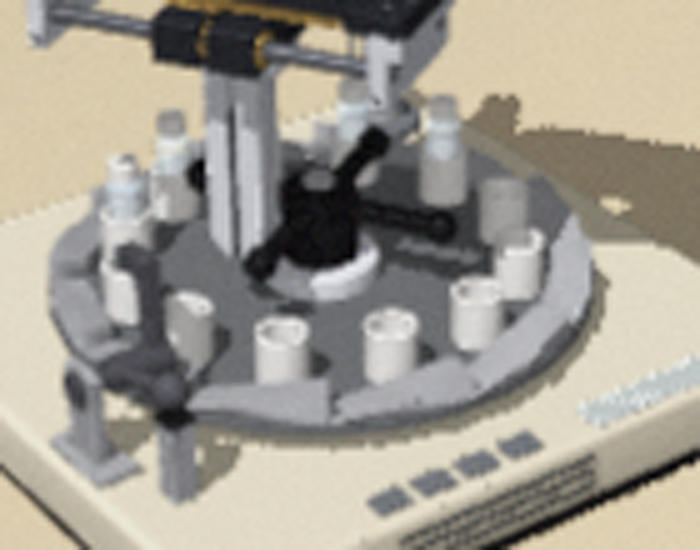

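View pics/s6.png

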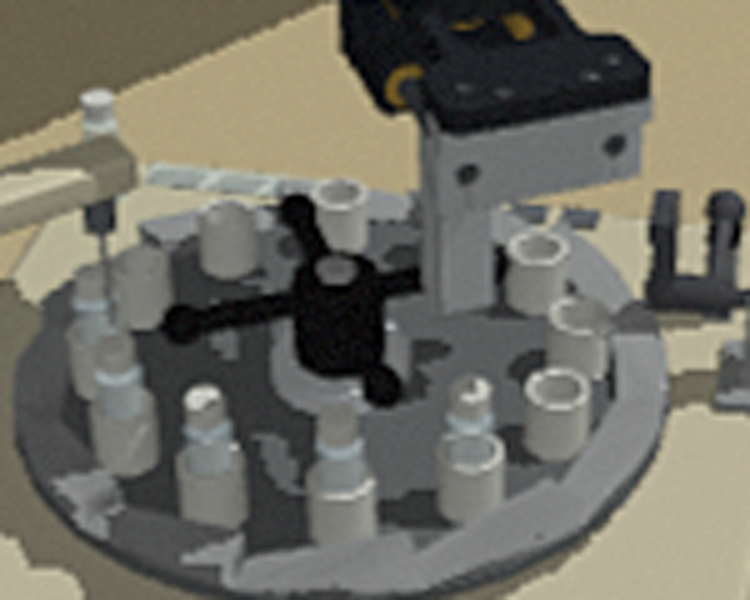

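View pics/w6.png

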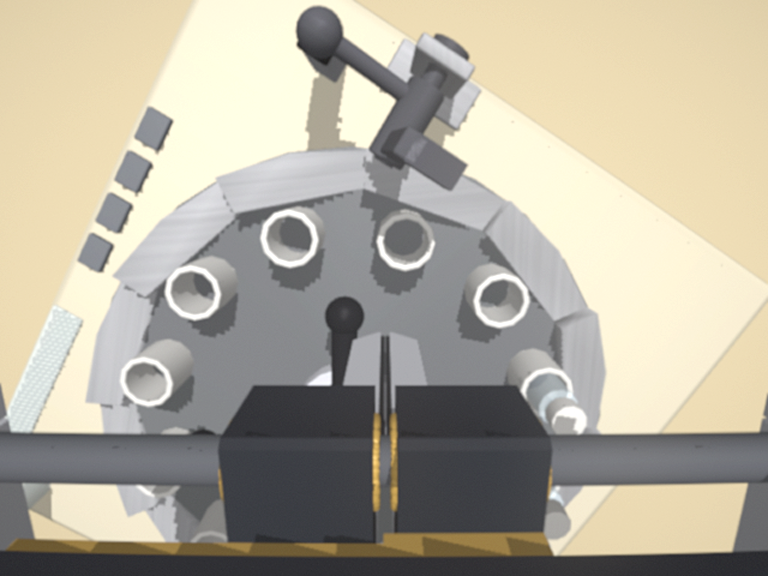

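```bash
cat >> ang.py <<'E'
def sock(c,x0,y0,s,pts,z=.082):
    r=[]
    for u,v in pts:
        p=onz(c,(x0+(u+.5)/s-.5,y0+(v+.5)/s-.5),z)[:2]-C0
        a=np.arctan2(p@EY,p@EX)-np.radians(15)
        r.append((round(np.hypot(*p)*1e3,1),round(a%(np.pi/6),3)))
    print(r,'mean',np.mean([q[1] for q in r]))
E
python3 - <<'E'
from ang import *
ang(cam('side'),250,210,5,{'-x':(441,226),'-y':(374,144),'+y':(260,266)})
ang(cam('scene'),230,190,5,{'-x':(297,210),'-y':(180,322),'+x':(385,386)})
sock(cam('wrist'),0,0,1.2,[(290,238),(406,240),(502,299),(193,292),(147,381)])
sock(cam('scene'),230,190,5,[(341,192),(538,247),(580,316),(557,390),(472,450)])
E
```

```text
-x r 58.5 phi 0.473
-y r 53.2 phi 0.488
+y r 63.4 phi 0.545
-x r 58.1 phi 0.536
-y r 59.3 phi 0.51
+x r 58.7 phi 0.515
[(np.float64(86.8), np.float64(0.497)), (np.float64(88.1), np.float64(0.499)), (np.float64(88.9), np.float64(0.504)), (np.float64(86.2), np.float64(0.505)), (np.float64(85.7), np.float64(0.513))] mean 0.5035999999999999
[(np.float64(86.3), np.float64(0.51)), (np.float64(86.7), np.float64(0.503)), (np.float64(87.4), np.float64(0.476)), (np.float64(88.7), np.float64(0.481)), (np.float64(89.7), np.float64(0.502))] mean 0.4943999999999999
```

Turned so far: about 0.505 rad. A small trim of about 1° remains.

jog_arm(
  moves=[
    [[-0.5,0.1,0],[0,0,0.15],0],
    [[-1,0.2,0],[0,0,0.25],0],
    [[-1,0.2,0],[0,0,0.25],0],
    [[-1,0.2,0],[0,0,0.25],0],
  ],
)

```text
time_s: 7.77
ee_pos: [0.5625, 0.0128, 0.0881]
eef_rot: [3.14, 0.0, 1.799]
force: [1.5, 0.4, 5.6]
grip_width: 0.0008
```

jog_arm(
  moves=[
    [[5,0,0],[0,0,0],0],
    [[7,0,20],[0,0,0],0],
    [[7,0,50],[0,0,0],0],
    [[7,0,77],[0,0,0],0],
    [[7,0,77],[0,0,0],0],
  ],
)

```text
time_s: 8.18
ee_pos: [0.5708, 0.0127, 0.1694]
eef_rot: [3.135, 0.002, 1.799]
force: [0.5, 0.1, 0.2]
grip_width: 0.0001
```

```bash
python3 - <<'E'
from h import *
loc()
c=cam('scene');b=cam('side');a=cam('wrist')
crop(a,0,0,640,480,1.2,'w7',1.3)
crop(c,230,190,150,120,5,'s7',1.3);crop(b,250,210,140,110,5,'d7',1.0)
E
```

```text
8.18 world [570.8  12.7 169.4] local [  2.2  45.9 169.4] [3.135e+00 2.000e-03 1.799e+00] [0.5 0.1 0.2] 0.0001
```

View pics/d7.png

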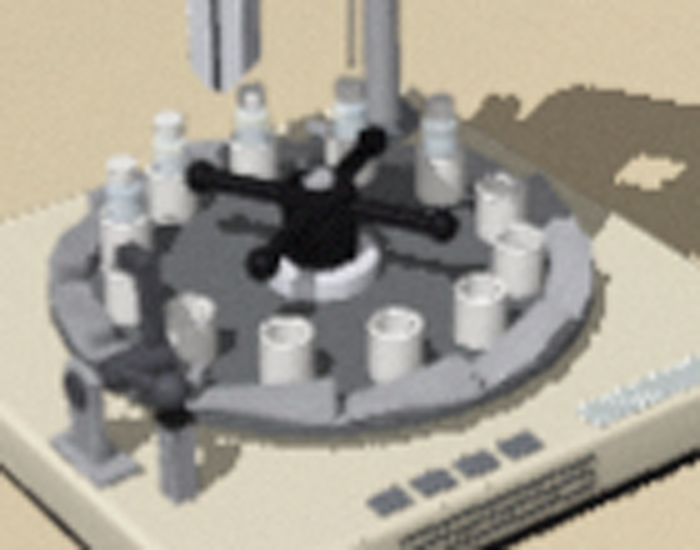

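View pics/s7.png

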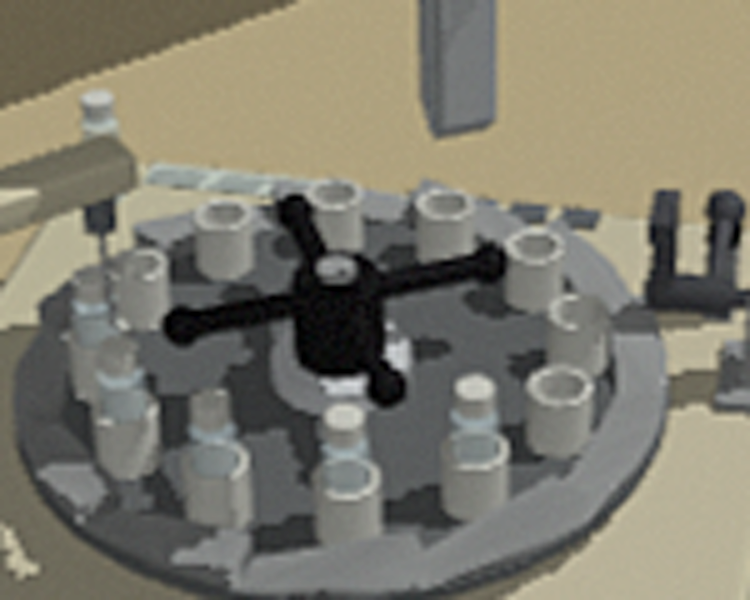

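View pics/w7.png

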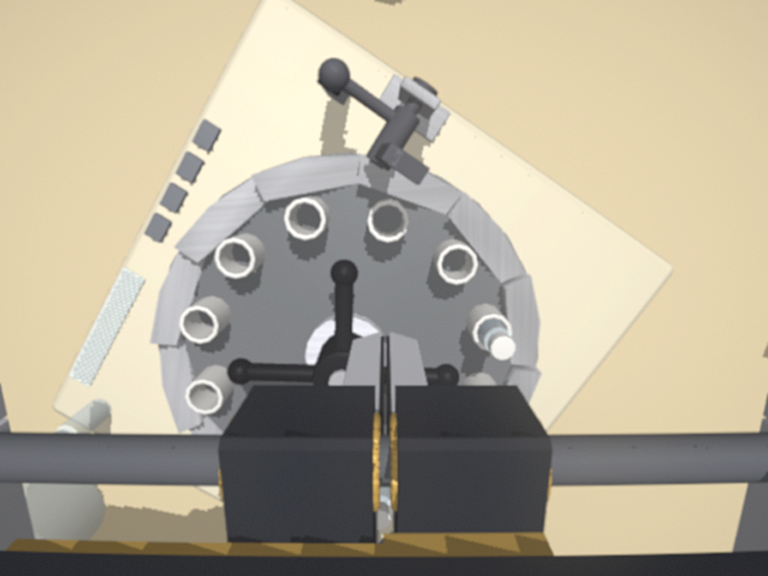

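```bash
python3 - <<'E'
from ang import *
ang(cam('side'),250,210,5,{'-x':(441,225),'-y':(372,142),'+y':(263,264),'+x':(203,179)})
ang(cam('scene'),230,190,5,{'-x':(295,210),'-y':(181,326),'+x':(387,386),'+y':(490,263)})
sock(cam('wrist'),0,0,1.2,[(305,218),(388,221),(457,264),(236,258),(199,325),(204,397)])
sock(cam('scene'),230,190,5,[(222,216),(335,193),(444,207),(534,247),(560,386),(475,449),(348,480),(216,462)])
# same socket fit for start images
sc=cv2.imread('pics/scene0.png')
print('start');sock(cam('scene'),180,180,3.5,[(334,185),(410,173),(490,181),(552,211),(579,256),(566,309),(505,351),(416,373),(324,357)])
E
```

```text
-x r 58.2 phi 0.487
-y r 54.5 phi 0.518
+y r 61.5 phi 0.553
+x r 55.2 phi 0.631
-x r 58.4 phi 0.549
-y r 59.5 phi 0.552
+x r 59.0 phi 0.526
+y r 57.6 phi 0.522
[(np.float64(87.4), np.float64(0.004)), (np.float64(87.4), np.float64(0.008)), (np.float64(87.5), np.float64(0.013)), (np.float64(86.3), np.float64(0.003)), (np.float64(86.4), np.float64(0.016)), (np.float64(86.5), np.float64(0.018))] mean 0.010333333333333333
[(np.float64(85.5), np.float64(0.042)), (np.float64(85.7), np.float64(0.015)), (np.float64(83.4), np.float64(0.003)), (np.float64(85.4), np.float64(0.513)), (np.float64(88.6), np.float64(0.51)), (np.float64(89.8), np.float64(0.515)), (np.float64(91.6), np.float64(0.011)), (np.float64(90.4), np.float64(0.024))] mean 0.204125
start
[(np.float64(85.2), np.float64(0.016)), (np.float64(82.5), np.float64(0.011)), (np.float64(83.4), np.float64(0.493)), (np.float64(85.2), np.float64(0.47)), (np.float64(86.5), np.float64(0.477)), (np.float64(89.7), np.float64(0.475)), (np.float64(90.3), np.float64(0.496)), (np.float64(93.1), np.float64(0.522)), (np.float64(90.1), np.float64(0.009))] mean 0.3298888888888889
```

The side views, the wrist view and a start-to-now pixel comparison all put the carousel about 0.015 rad too far. The nose swings slightly forward as it drops, so I'll trim that back from the other side of the arm.

```bash
python3 - <<'E'
from h import *
eyes.camera('side');loc();sh(-40.8,22.6,165);print(ctrl.get_obs()['qpos'])
E
```

```text
8.63 world [568.7  12.8 163.7] local [  0.2  45.2 163.7] [-3.14 -0.    1.8 ] [0.2 0.1 0.5] 0.0002
shift [-46.2  -7.7   1.3]
[-4.18933743e-02  3.78340619e-01  1.51594582e+00  1.50235318e-05
  1.24856547e+00 -2.70611319e-01]
```

jog_arm(
  moves=[
    [[-16,-3,0],[0,0,-0.2],0],
    [[-32,-5,0],[0,0,-0.43],0],
    [[-46,-8,0],[0,0,-0.43],0],
    [[-46,-8,0],[0,0,-0.43],0],
    [[-46,-8,0],[0,0,-0.43],0],
  ],
)

```text
time_s: 9.05
ee_pos: [0.523, 0.0048, 0.1646]
eef_rot: [3.141, 0.0, 1.762]
force: [-0.0, 0.2, 0.4]
grip_width: 0.0005
```

jog_arm(
  moves=[
    [[0,0,-25],[0,0,0],0],
    [[0,0,-50],[0,0,0],0],
    [[0,0,-75],[0,0,0],0],
    [[0,0,-75],[0,0,0],0],
    [[0,0,-75],[0,0,0],0],
  ],
)

```text
time_s: 9.47
ee_pos: [0.5231, 0.0049, 0.089]
eef_rot: [-3.14, -0.001, 1.762]
force: [-0.3, 0.7, 0.4]
grip_width: 0.0005
```

```bash
python3 - <<'E'
from h import *
a=cam('wrist');loc();sh(-35.2,25.8,88)
crop(a,0,0,640,480,1.2,'w8',1.3)
E
```

```text
9.52 world [523.7   4.8  90.3] local [-39.6  22.8  90.3] [3.141 0.    1.762] [0.6 1.6 1. ] 0.0003
shift [ 5.2  1.4 -2.3]
```

View pics/w8.png

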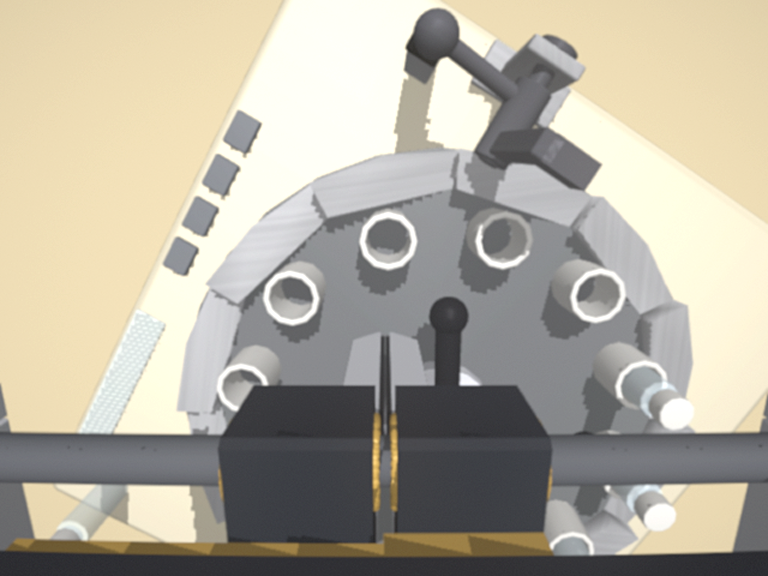

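jog_arm(
  moves=[
    [[2,0.5,0],[0,0,0],0],
    [[4,1,0],[0,0,0],0],
    [[5,1.2,0],[0,0,0],0],
    [[5.7,1.4,0],[0,0,0],0],
    [[5.7,1.4,0],[0,0,0],0],
  ],
)

```text
time_s: 9.93
ee_pos: [0.5289, 0.0062, 0.0898]
eef_rot: [3.141, 0.0, 1.762]
force: [-0.2, 0.1, -0.2]
grip_width: 0.0006
```

```bash
python3 - <<'E'
from h import *
a=cam('wrist');loc();c=cam('scene')
crop(a,0,0,640,480,1.2,'w9',1.3);crop(c,230,190,150,120,5,'s9',1.3)
E
```

```text
9.98 world [528.8   6.2  89.7] local [-35.3  25.8  89.7] [3.141 0.    1.762] [-0.4  0.4 -0.2] 0.0006
```

View pics/w9.png

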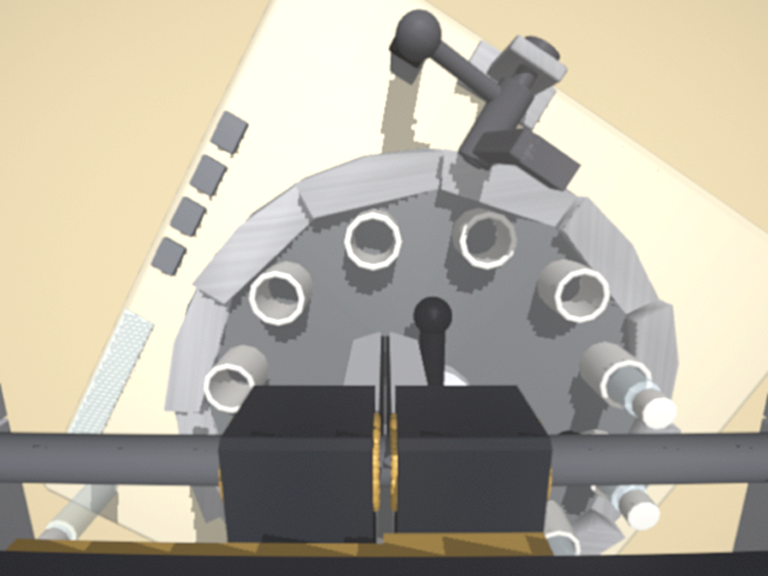

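View pics/s9.png

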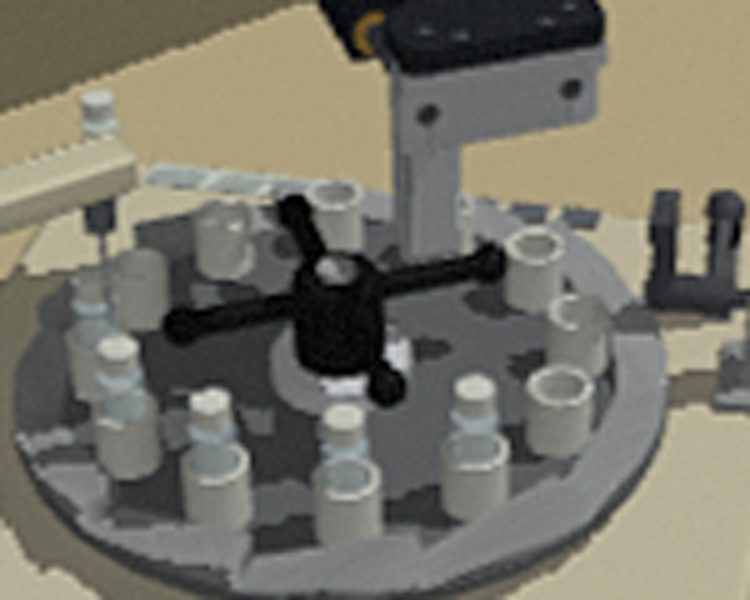

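jog_arm(
  moves=[
    [[0.5,0.1,0],[0,0,0],0],
    [[1,0.2,0],[0,0,0],0],
    [[1,0.2,0],[0,0,0],0],
    [[1,0.2,0],[0,0,0],0],
  ],
)

```text
time_s: 10.37
ee_pos: [0.5296, 0.0064, 0.0894]
eef_rot: [-3.142, -0.0, 1.762]
force: [-0.4, 0.1, -0.1]
grip_width: 0.0005
```

```bash
python3 - <<'E'
from ang import *
a=cam('wrist');loc();c=cam('scene')
crop(a,0,0,640,480,1.2,'w10',1.3);crop(a,250,220,200,130,4,'w10z',1.6);
cv2.imwrite('pics/s10raw.png',c['frame'])
E
```

```text
10.42 world [529.6   6.4  89.4] local [-34.5  26.2  89.4] [-3.142  0.     1.762] [-0.2 -1.   0.5] 0.0005
```

View pics/w10.png

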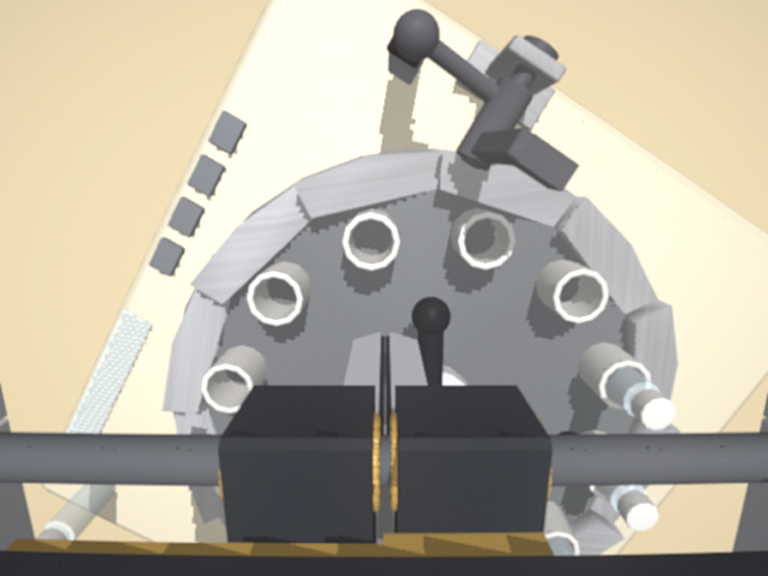

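View pics/w10z.png

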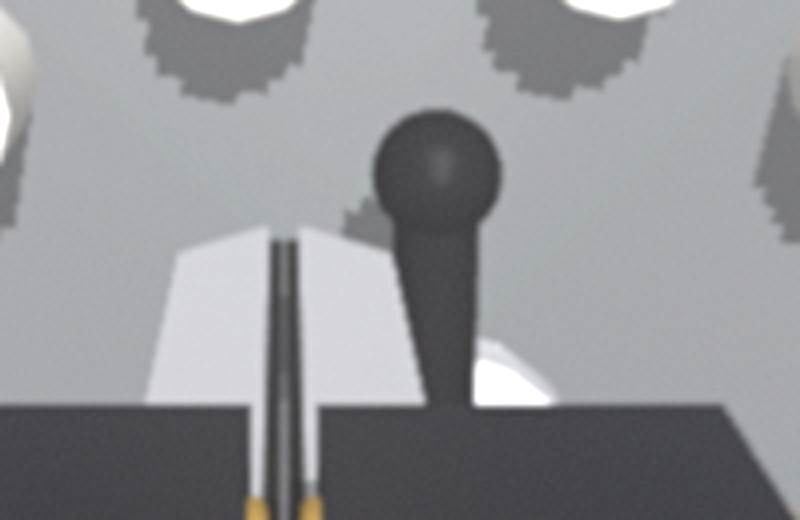

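```bash
python3 - <<'E'
from ang import *
a=cam('wrist')
sock(a,0,0,1.2,[(371,240),(486,240),(580,294),(275,298),(228,387)])
# matching patches: start vs now, scene, around sockets (empty both times) 
A=cv2.cvtColor(cv2.imread('pics/scene0.png'),cv2.COLOR_BGR2GRAY);c=cam('scene');B=cv2.cvtColor(c['frame'],cv2.COLOR_RGB2GRAY)
for th in [-165+30*k for k in range(12)]:
    t=np.radians(th);P=np.r_[C0+EX*.088*np.cos(t)+EY*.088*np.sin(t),.084]
    u=proj(c,P).round().astype(int); h=7
    T=A[u[1]-h:u[1]+h+1,u[0]-h:u[0]+h+1]; S=B[u[1]-h-5:u[1]+h+6,u[0]-h-5:u[0]+h+6]
    m=cv2.matchTemplate(cv2.resize(S,None,fx=8,fy=8,interpolation=cv2.INTER_CUBIC),cv2.resize(T,None,fx=8,fy=8,interpolation=cv2.INTER_CUBIC),cv2.TM_CCOEFF_NORMED)
    _,mx,_,l=cv2.minMaxLoc(m);du=(np.array(l)-40)/8
    q=onz(c,u+du,.084)-onz(c,u.astype(float),.084);tan=-EX*np.sin(t)+EY*np.cos(t);rad=EX*np.cos(t)+EY*np.sin(t)
    print(th,u,du,round(mx,2),'dphi',round(q[:2]@tan/.088,3),'rad mm',round(q[:2]@rad*1e3,1))
E
```

```text
[(np.float64(87.2), np.float64(0.523)), (np.float64(87.5), np.float64(0.001)), (np.float64(88.3), np.float64(0.009)), (np.float64(86.2), np.float64(0.005)), (np.float64(86.0), np.float64(0.008))] mean 0.1092
-165 [297 227] [2.875 5.   ] 0.63 dphi -0.061 rad mm -18.6
-135 [275 231] [ 0.    -0.125] 0.74 dphi -0.002 rad mm 0.4
-105 [258 241] [-0.5  0.5] 0.58 dphi 0.021 rad mm -0.1
-75 [250 254] [0.25 0.5 ] 0.87 dphi 0.018 rad mm -0.6
-45 [255 269] [-0.25   0.375] 0.84 dphi 0.008 rad mm 0.8
-15 [272 280] [0.875 0.375] 0.92 dphi 0.021 rad mm 0.2
15 [299 283] [1.125 0.   ] 0.96 dphi 0.021 rad mm 0.1
45 [324 278] [ 1.  -0.5] 0.64 dphi 0.024 rad mm -0.2
75 [342 265] [ 0.5 -0.5] 0.93 dphi 0.019 rad mm 0.2
105 [346 251] [-0.5   -0.625] 0.65 dphi 0.023 rad mm -0.7
135 [337 237] [-0.25  0.  ] 0.87 dphi 0.003 rad mm -0.4
165 [320 229] [-5.  5.] 0.4 dphi 0.007 rad mm -20.2
```

The patch match of start against now gives a consistent +0.020 rad overshoot. I'll nudge on in small steps.

jog_arm(
  moves=[
    [[0.6,0.2,0],[0,0,0],0],
    [[1.2,0.3,0],[0,0,0],0],
    [[1.2,0.3,0],[0,0,0],0],
    [[1.2,0.3,0],[0,0,0],0],
  ],
)

```text
time_s: 10.9
ee_pos: [0.5308, 0.0067, 0.0894]
eef_rot: [-3.142, -0.0, 1.762]
force: [1.2, 1.4, 0.4]
grip_width: 0.0003
```

```bash
cat > dphi.py <<'E'
from ang import *
loc()
A=cv2.cvtColor(cv2.imread('pics/scene0.png'),cv2.COLOR_BGR2GRAY);c=cam('scene');B=cv2.cvtColor(c['frame'],cv2.COLOR_RGB2GRAY)
r=[]
for th in [-75,-45,-15,15,45,75,105,135]:
    t=np.radians(th);P=np.r_[C0+EX*.088*np.cos(t)+EY*.088*np.sin(t),.084]
    u=proj(c,P).round().astype(int); h=7
    T=A[u[1]-h:u[1]+h+1,u[0]-h:u[0]+h+1]; S=B[u[1]-h-5:u[1]+h+6,u[0]-h-5:u[0]+h+6]
    m=cv2.matchTemplate(cv2.resize(S,None,fx=8,fy=8,interpolation=cv2.INTER_CUBIC),cv2.resize(T,None,fx=8,fy=8,interpolation=cv2.INTER_CUBIC),cv2.TM_CCOEFF_NORMED)
    _,mx,_,l=cv2.minMaxLoc(m);du=(np.array(l)-40)/8
    q=onz(c,u+du,.084)-onz(c,u.astype(float),.084);tan=-EX*np.sin(t)+EY*np.cos(t)
    r.append(round(q[:2]@tan/.088,3))
print(r,np.median(r))
E
python3 dphi.py
```

```text
10.9 world [530.8   6.7  89.4] local [-33.5  26.9  89.4] [-3.142 -0.     1.762] [1.2 1.4 0.4] 0.0003
[np.float64(0.018), np.float64(0.008), np.float64(0.021), np.float64(0.021), np.float64(0.024), np.float64(0.019), np.float64(0.023), np.float64(0.003)] 0.02
```

jog_arm(
  moves=[
    [[0.5,0.1,0],[0,0,0],0],
    [[1,0.2,0],[0,0,0],0],
    [[1,0.2,0],[0,0,0],0],
    [[1,0.2,0],[0,0,0],0],
  ],
)

```text
time_s: 11.28
ee_pos: [0.5318, 0.0069, 0.0894]
eef_rot: [-3.142, -0.0, 1.762]
force: [-0.2, 0.4, -0.9]
grip_width: 0.0004
```

```bash
python3 dphi.py
```

```text
11.28 world [531.8   6.9  89.4] local [-32.6  27.4  89.4] [-3.142 -0.     1.762] [-0.2  0.4 -0.9] 0.0004
[np.float64(0.018), np.float64(0.008), np.float64(0.021), np.float64(0.021), np.float64(0.024), np.float64(0.019), np.float64(0.023), np.float64(0.003)] 0.02
```

jog_arm(
  moves=[
    [[0.5,0.1,0],[0,0,0],0],
    [[0.8,0.2,0],[0,0,0],0],
    [[0.8,0.2,0],[0,0,0],0],
    [[0.8,0.2,0],[0,0,0],0],
  ],
)

```text
time_s: 11.67
ee_pos: [0.5325, 0.0071, 0.0894]
eef_rot: [-3.141, -0.0, 1.762]
force: [-1.5, 0.3, 1.3]
grip_width: 0.0006
```

```bash
python3 dphi.py; python3 -c "
from h import *
a=cam('wrist');crop(a,250,220,200,130,4,'w11z',1.6)"
```

```text
11.67 world [532.5   7.1  89.4] local [-32.   27.8  89.4] [-3.141 -0.     1.762] [-1.5  0.3  1.3] 0.0006
[np.float64(0.018), np.float64(0.008), np.float64(0.021), np.float64(0.021), np.float64(0.024), np.float64(0.019), np.float64(0.023), np.float64(0.003)] 0.02
```

View pics/w11z.png

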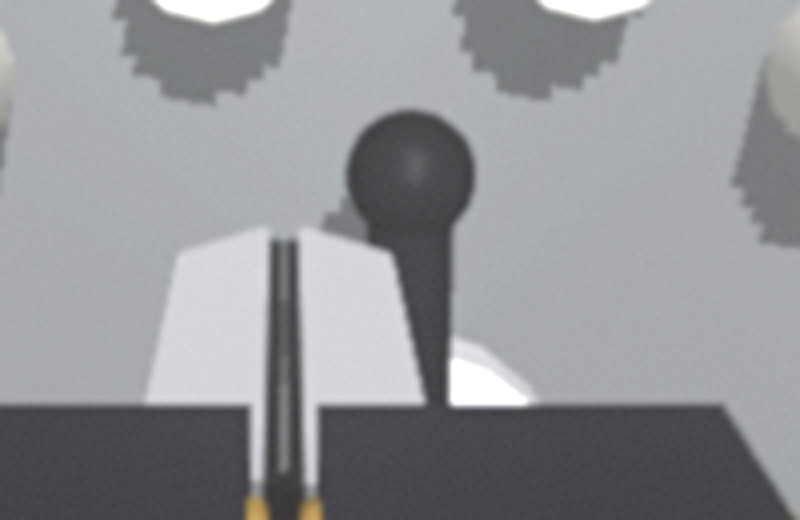

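No movement and no force yet, so the tip may be riding high on the round arm (the earlier Fz of about 5 N hints at that). I'll back off, go 8 mm lower and re-approach.

jog_arm(
  moves=[
    [[-5,-1.2,0],[0,0,0],0],
    [[-5,-1.2,-4],[0,0,0],0],
    [[-5,-1.2,-8],[0,0,0],0],
    [[-5,-1.2,-8],[0,0,0],0],
  ],
)

```text
time_s: 12.1
ee_pos: [0.5272, 0.0059, 0.0805]
eef_rot: [-3.141, -0.0, 1.762]
force: [0.0, 0.0, -0.8]
grip_width: 0.0004
```

```bash
python3 dphi.py; python3 -c "
from h import *
a=cam('wrist');crop(a,250,220,200,130,4,'w12z',1.6);b=cam('side');crop(b,250,200,140,110,5,'d12');b=cam('scene');crop(b,270,210,100,80,8,'s12',1.3)"
```

```text
12.1 world [527.2   5.9  80.5] local [-36.7  25.   80.5] [-3.141 -0.     1.762] [ 0.   0.  -0.8] 0.0004
[np.float64(0.018), np.float64(0.006), np.float64(0.019), np.float64(0.021), np.float64(0.024), np.float64(0.019), np.float64(0.023), np.float64(0.003)] 0.019
```

View pics/d12.png

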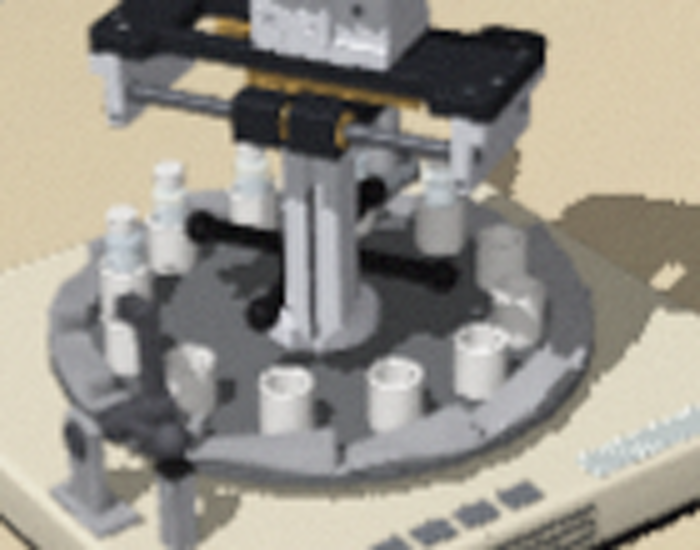

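View pics/s12.png

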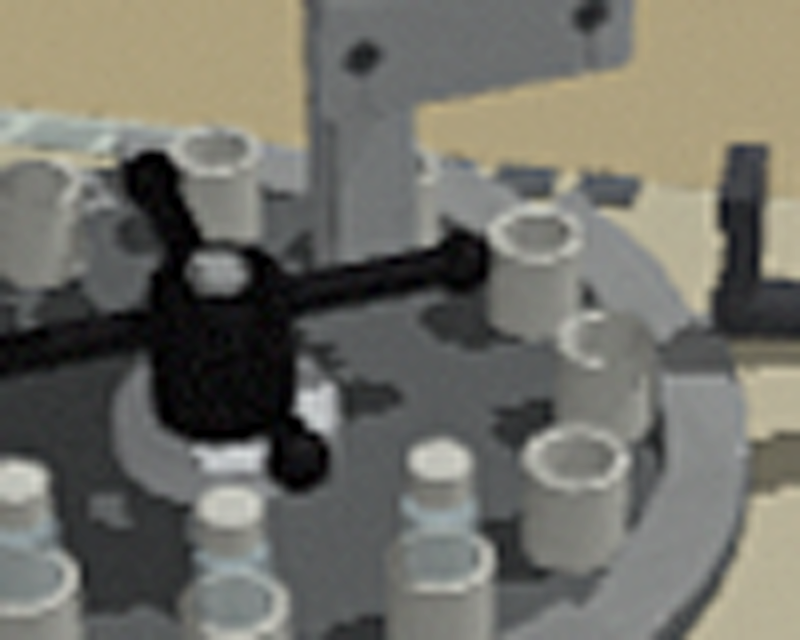

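jog_arm(
  moves=[
    [[0.7,0.2,0],[0,0,0],0],
    [[1.5,0.4,0],[0,0,0],0],
    [[2.2,0.5,0],[0,0,0],0],
    [[2.2,0.5,0],[0,0,0],0],
  ],
)

```text
time_s: 12.63
ee_pos: [0.5299, 0.0064, 0.0815]
eef_rot: [-3.141, -0.0, 1.762]
force: [-0.4, 0.6, 0.1]
grip_width: 0.0007
```

```bash
python3 dphi.py
```

```text
12.63 world [529.9   6.4  81.5] local [-34.3  26.3  81.5] [-3.141 -0.     1.762] [-0.4  0.6  0.1] 0.0007
[np.float64(0.018), np.float64(0.007), np.float64(0.019), np.float64(0.021), np.float64(0.024), np.float64(0.019), np.float64(0.023), np.float64(0.003)] 0.019
```

jog_arm(
  moves=[
    [[0.5,0.1,0],[0,0,0],0],
    [[1,0.2,0],[0,0,0],0],
    [[1.5,0.3,0],[0,0,0],0],
    [[1.5,0.3,0],[0,0,0],0],
  ],
)

```text
time_s: 13.02
ee_pos: [0.5312, 0.0068, 0.0814]
eef_rot: [-3.141, -0.0, 1.762]
force: [-2.9, 1.0, 1.3]
grip_width: 0.0002
```

```bash
python3 dphi.py
```

```text
13.02 world [531.2   6.8  81.4] local [-33.2  27.1  81.4] [-3.141 -0.     1.762] [-2.9  1.   1.3] 0.0002
[np.float64(-0.009), np.float64(-0.011), np.float64(-0.011), np.float64(-0.009), np.float64(-0.004), np.float64(-0.009), np.float64(-0.013), np.float64(-0.007)] -0.009
```

The carousel is now within about 0.01 rad of the notch. I'll retract, turn the tool back and go to the -x side of the standing pawl bar.

jog_arm(
  moves=[
    [[-5,-1.2,0],[0,0,0],0],
    [[-5,-1.2,25],[0,0,0],0],
    [[-5,-1.2,55],[0,0,0],0],
    [[-5,-1.2,85],[0,0,-1],0],
    [[-5,-1.2,85],[0,0,-2],0],
  ],
)

```text
time_s: 13.48
ee_pos: [0.5283, 0.0053, 0.1721]
eef_rot: [3.133, 0.001, 1.584]
force: [-0.1, 0.1, 1.3]
grip_width: 0.0005
```

jog_arm(
  moves=[
    [[0,20,0],[0,0,-1],0],
    [[0,40,0],[0,0,-2],0],
    [[0,60,0],[0,0,-3],0],
    [[0,80,0],[0,0,-4],0],
    [[0,80,0],[0,0,-4],0],
  ],
)

```text
time_s: 13.9
ee_pos: [0.5261, 0.0878, 0.1665]
eef_rot: [3.141, -0.001, 1.235]
force: [0.1, -0.2, -0.0]
grip_width: 0.0004
```

```bash
python3 dphi.py; python3 -c "
from h import *
a=cam('wrist');crop(a,0,0,640,480,1.2,'w13',1.3);sh(-68,109,165)
for p in [(-.044,.113,.126),(-.086,.131,.092)]: print(proj(a,np.r_[C0+EX*p[0]+EY*p[1],p[2]])*1.2)"
```

```text
13.9 world [526.1  87.8 166.5] local [-64.8 101.9 166.5] [ 3.141e+00 -1.000e-03  1.235e+00] [ 0.1 -0.2 -0. ] 0.0004
[np.float64(-0.009), np.float64(-0.029), np.float64(-0.011), np.float64(-0.009), np.float64(-0.004), np.float64(-0.009), np.float64(-0.013), np.float64(-0.007)] -0.009
shift [-0.7 10.  -1.4]
[427.03595225 298.90315139]
[344.02402393 250.11175766]
```

View pics/w13.png

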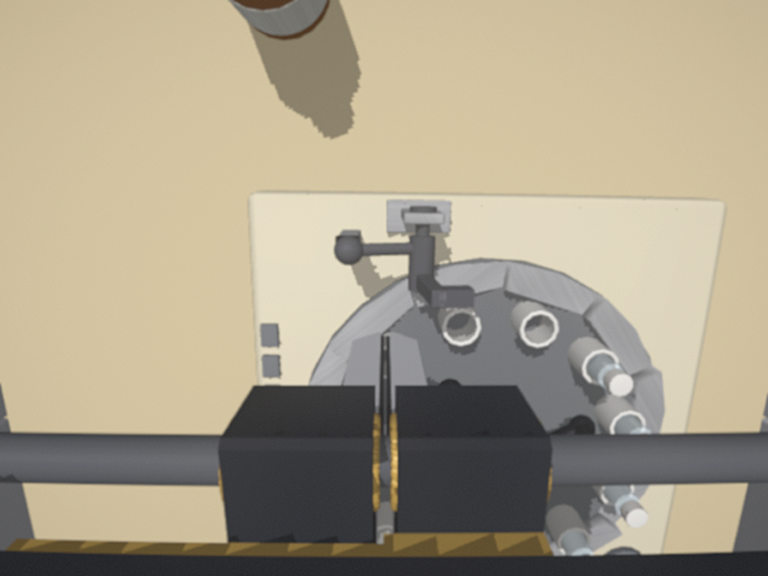

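jog_arm(
  moves=[
    [[-1,9,0],[0,0,0],0],
    [[-1,9,0],[0,0,0],0],
    [[-1,9,-25],[0,0,0],0],
    [[-1,9,-50],[0,0,0],0],
    [[-1,9,-61],[0,0,0],0],
  ],
)

```text
time_s: 14.42
ee_pos: [0.5242, 0.0939, 0.1029]
eef_rot: [-3.139, 0.001, 1.239]
force: [0.9, 0.3, 0.0]
grip_width: 0.0003
```

```bash
python3 -c "
from h import *
a=cam('wrist');loc();crop(a,0,0,640,480,1.2,'w14',1.3);sh(-28,109,105)"
```

```text
14.47 world [523.8  93.9 101.9] local [-69.  106.8 101.9] [-3.137e+00  2.000e-03  1.239e+00] [-0.3  0.6 -2. ] 0.0005
shift [ 39.4 -11.6   3.1]
```

View pics/w14.png

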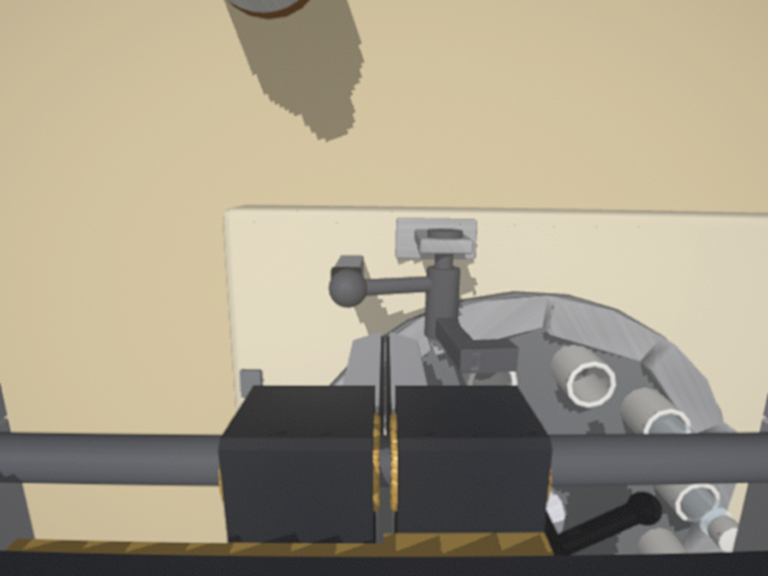

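jog_arm(
  moves=[
    [[5,-1,0],[0,0,0],0],
    [[10,-3,0],[0,0,0],0],
    [[15,-4,0],[0,0,0],0],
    [[20,-6,0],[0,0,0],0],
    [[25,-8,0],[0,0,0],0],
  ],
)

```text
time_s: 14.88
ee_pos: [0.5513, 0.0863, 0.1062]
eef_rot: [3.14, -0.001, 1.238]
force: [-0.2, 0.5, -0.2]
grip_width: 0.0005
```

jog_arm(
  moves=[
    [[5,-2,0],[0,0,0],0],
    [[10,-3,0],[0,0,0],0],
    [[15,-5,0],[0,0,0],0],
    [[15,-5,0],[0,0,0],0],
  ],
)

```text
time_s: 15.22
ee_pos: [0.5661, 0.0812, 0.1054]
eef_rot: [3.141, -0.0, 1.238]
force: [-0.7, -0.0, -0.5]
grip_width: 0.0004
```

```bash
python3 -c "
from h import *
a=cam('wrist');loc();crop(a,0,0,640,480,1.2,'w15',1.3);b=cam('scene');crop(b,330,190,100,80,7,'s15',1.3)"
```

```text
15.27 world [565.6  81.3 105.3] local [-25.4 108.8 105.3] [-3.142  0.     1.238] [-0.1 -0.4 -1. ] 0.0005
```

View pics/w15.png

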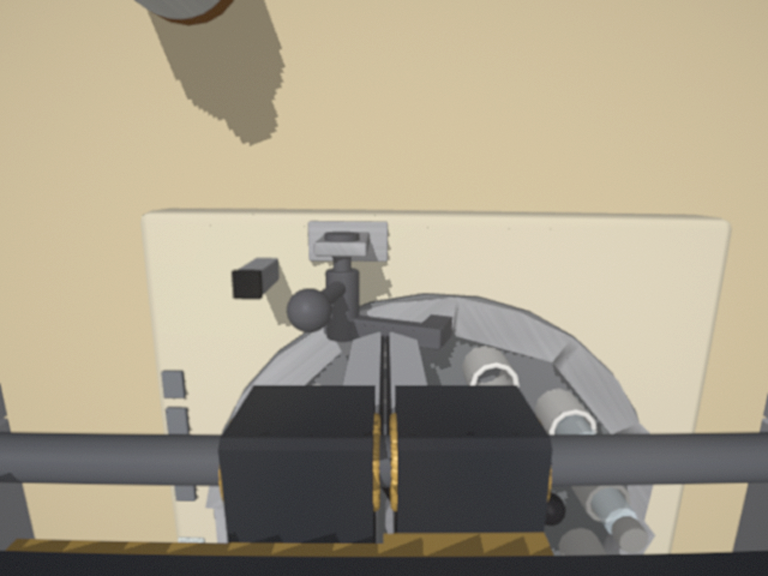

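View pics/s15.png

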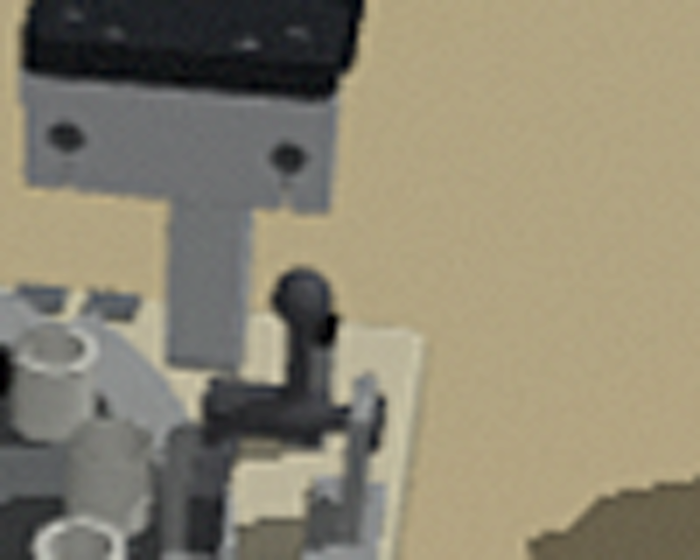

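The pawl has come over, with the bar pointing to +x. I'll lift away and check.

jog_arm(
  moves=[
    [[0,0,25],[0,0,0],0],
    [[0,0,50],[0,0,0],0],
    [[0,0,80],[0,0,0],0],
    [[-10,-10,100],[0,0,0],0],
    [[-20,-30,110],[0,0,0],0],
  ],
)

```text
time_s: 15.73
ee_pos: [0.5456, 0.0525, 0.2182]
eef_rot: [3.138, -0.001, 1.24]
force: [0.2, -0.7, 0.1]
grip_width: 0.0005
```

jog_arm(
  moves=[
    [[-20,-20,20],[0,0,0],0],
    [[-40,-40,20],[0,0,0],0],
    [[-60,-60,20],[0,0,0],0],
    [[-60,-60,20],[0,0,0],0],
    [[-60,-60,20],[0,0,0],0],
  ],
)

```text
time_s: 16.15
ee_pos: [0.4849, -0.009, 0.236]
eef_rot: [3.141, -0.0, 1.237]
force: [-0.3, 0.6, -0.7]
grip_width: 0.0005
```

```bash
python3 dphi.py; python3 -c "
from h import *
a=cam('wrist');loc();crop(a,0,0,640,480,1.2,'w16',1.3);b=cam('scene');crop(b,230,190,180,120,4.4,'s16',1.3);b=cam('side');crop(b,210,170,220,180,3.5,'d16',1.3)
for p in [(-.0387,.131,.1214)]: print(proj(a,np.r_[C0+EX*p[0]+EY*p[1],p[2]])*1.2)"
```

```text
16.15 world [484.9  -9.  236. ] local [-71.6  -3.1 236. ] [ 3.141 -0.     1.237] [-0.3  0.6 -0.7] 0.0005
[np.float64(-0.009), np.float64(-0.01), np.float64(-0.008), np.float64(-0.009), np.float64(-0.004), np.float64(-0.009), np.float64(-0.013), np.float64(-0.007)] -0.009
16.25 world [485.6  -8.1 235.5] local [-71.2  -2.1 235.5] [ 3.141 -0.     1.239] [0.2 0.2 0. ] 0.0004
[442.47216303  61.26733836]
```

View pics/w16.png

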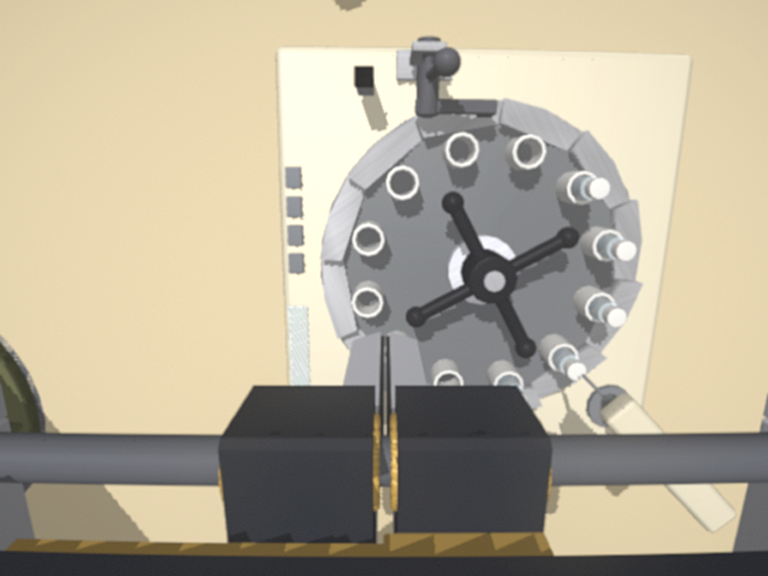

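View pics/s16.png

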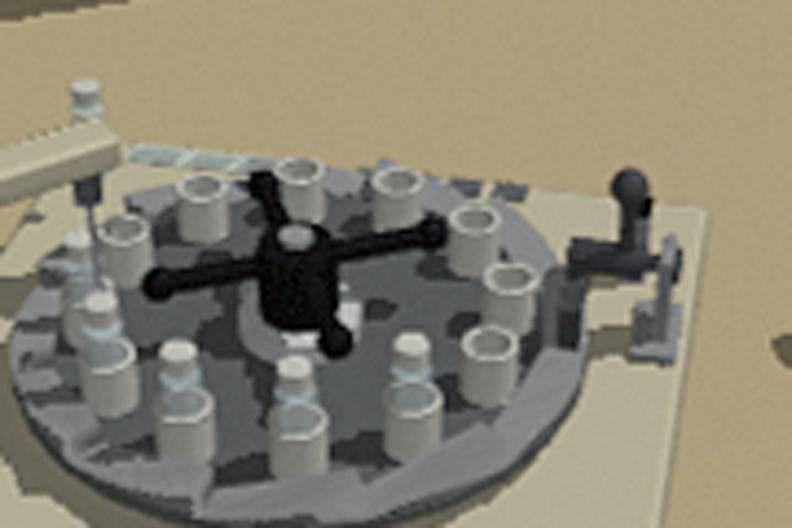

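View pics/d16.png

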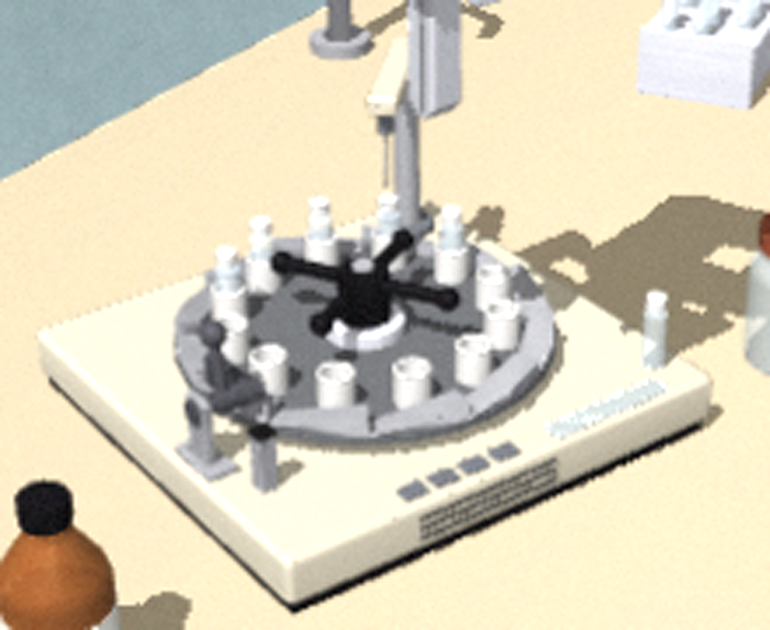

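```bash
python3 -c "
from h import *
A=cv2.imread('pics/scene0.png')[:,:,::-1].astype(int);c=cam('scene')['frame'].astype(int)
for n,(x,y,w,h) in dict(spur=(364,225,20,50),bottle=(438,205,38,70),jarlid=(178,194,32,15),spare=(243,205,12,12)).items(): print(n,abs(A-c)[y:y+h,x:x+w].mean().round(2))
ctrl.hand_in()"
```

```text
spur 1.5
bottle 1.67
jarlid 21.16
spare 19.64
the job is handed in; nothing more can be done
```

The job is done and handed in after about 16 s of the allowed 61. The last sample (vial0) is back under the needle and the pawl is home in its notch.

**What I did**
1. I pushed the spur toward -x with the closed fingertips until the pawl tipped over and rested on its stop.
2. I pushed the carousel backward one notch by a handle arm. It went about 0.02 rad too far, so I nudged it back from the other side of the arm.
3. I tipped the pawl down by its standing bar, then lifted the arm clear.

**What the last checks showed**
- **Carousel:** about 0.009 rad short of exactly one notch, or roughly 0.8 mm at the needle. All eight image patches agree to within about 0.005 rad, and the figure was the same before and after the pawl came down.
- **Pawl:** the spur ball is back at its starting pixel in the scene view, and within 3 px of its predicted joint-0 position in the wrist view.
- **Bottle:** its image patch is unchanged.
- **Jar and spare vial:** this check disagreed. Their patches differed in brightness by about 20 levels. I put that down to the robot's changed shadow, since the spare vial's cap is in the same place in both views. The jar I could only judge by eye, because only its edge was in the last side picture. I never went near either one.

**Along the way:** my first trim from the back side made no contact, so I backed off, went 8 mm lower and tried again. I saw about 6 N at most on the wrist after the moves.

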